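# Load the plate warmer with slabs and cork sheets

## Robot

A 6-joint arm with a two-finger parallel gripper is mounted at the origin on the work surface. World frame = base frame: x ahead of the robot, y to its left, z up, the work surface at z = 0. Lengths are in mm, angles in rad, forces in N, time in s.
With the tool pointing down it reaches from about 275 to 750 mm from the base axis. Payload 10.2 kg.
Tool frame: the origin (TCP) lies midway between the tips of the shut fingers; the grasp point (between the pads) lies 19 mm behind it; z points along the fingers, y is the line along which they close (so a half turn about z gives the same grasp; the last joint's range is limited). The gripper opens to 85 mm and grips with 20 to 120 N. Pads are 22 mm wide; open, the fingers measure 114 mm over their backs; the gripper's body (76 mm by 85 mm) begins 54 mm behind the grasp point. The pads swing forward as they close: fully open they stand 13 mm farther back than shut.
Start: joints at [1.033, 0.313, 1.498, -0, 1.331, -0.223], TCP at [162.567, 499.203, 231.294] pointing down, gripper open.
Joint ranges: [-2.94, 2.94], [-0.97, 2.17], [0.19, 2.56], [-1.23, 4.37], [0.02, 3.11], [-2.88, 2.88]. Speed limits (rad/s): [2.39, 2.39, 3.01, 3.14, 3.14, 3.14].

## Interface

Orientations are given as a unit quaternion [w, x, y, z].
In Python, from rig import ctrl, capture, camera_info gives the robot as it stands.
- The arm moves only by the tool apply_moves, never from a script. Its argument "targets" is a list of rows, each a list of 3 entries, a list of its own where there are three numbers: the finger opening in mm, from 0 to 85.4, then the shift along the world's x, y, z in mm, then the turn, a rotation vector about the world's x, y, z in degrees. In form: [[grip, [dx, dy, dz], [rx, ry, rz]], ...]. A call has 1 to 20 rows; each row is the pose to reach, as a shift and turn from the pose commanded when the call began; what a row does not reach only later rows make up. A row lasts 1/10 s, in which the tool goes at most 50 mm and 8.59 degrees, less where a joint would pass 70% of its speed; a pose out of reach is approached as far as the arm can. A call with a gripper value outside its range is refused whole. The fingers move at their own pace and stop on an object; "squeeze" is the grip in N (left out, the last holds). Time passes only in rows, so rows that repeat a pose let the fingers close. It gives the time, the measured TCP pose, the force, the opening and the grip force at its end, in the units of the state.
- ctrl.sense(): the state, without advancing time (a new reading comes with each control period).
- capture(name): name is "scene" or "top"; returns (picture, depth): 384x512x3 uint8, blue, green, red; 384x512 float32, mm along the optical axis (not along the pixel's ray), 0 where there is no reading.
- camera_info(name): a dict with "vfov" (degrees; the focal length in pixels is half the picture's height over the tangent of half this angle, whatever the lens; pixels are square), "cx", "cy" (the principal point, pixels), "extrinsics" (4x4, takes a point from camera to world coordinates). Camera axes: x right, y down, z forward; pixel columns grow to the right and rows downward; lengths in mm; the calibration is good to about 2 mm. A picture is of the moment at which its call begins. camera_info takes no time and is no camera call.
- ctrl.finish_job(): hands the job in; it is judged then, once.
The state is a dict: "time_s": time; "joints": joint angles; "dq": joint speeds; "tau": joint torques, N m; "eef_pos": TCP position; "ee_rot": TCP orientation; "force": force on the tool from outside, world axes, zero at the start; "wrist_torque": the same for the moment, N m; "grip_width": opening from 0.0 (shut) to 1.0 (fully open); "grip_force": force on a finger pad.
Only numpy, scipy, OpenCV 4.12 (cv2) and the standard library are available. Lean on these libraries where they do the work, as an engineer would, in place of code of your own. Each camera call takes 0.05 s, during which the arm holds its last target. There are 200 camera calls.

## Task

Get the plate warmer ready: first put the scraper that lies on its bed away, slid flat and fully home into the slot of its pale wooden holder. Then pile all the white serving slabs that are there into one neat pile, square on the black outline of the bed, with exactly one cork sheet between each slab and the next (a slab at the bottom, a slab on top, a leftover cork sheet stays off the warmer). Only when the pile is complete, turn the dial to the orange mark, and leave the jar, the mug and the mill alone.

Things in the scene. Friction and masses are not known exactly. Their poses are not given: they have to be found in the camera images.
- warmer: Steel plate warmer fixed to the counter, a flat box 25 mm high, 170 mm along its x; in its y from +85 mm (left) to -240 mm. Origin: on the counter under the centre of its square bed (170 x 170 mm); the grey panel with the dial lies beyond y = -103 mm. Its x points away from the robot, within 0.15 rad.
- bed (a point): Centre of the black outline (70 mm in x by 120 mm in y, 5 mm free around a slab) on the bed's surface, 25 mm above the counter; axes as warmer. Piled slabs have their 110 mm side along its y. Slab undersides come to lie 0, 20, 40, 60 mm above this point, cork undersides 14, 34, 54 mm.
- dial (a joint): Angle of the warmer's dial, rad, growing clockwise seen from above; stops at 0 and 2.4; friction (0.05 N m) holds it where it is left. At 0 the white line on one half of its bar points along the warmer's -x, at the white dot (off); 0.7 green dot, 1.4 orange dot, 2.1 red dot, all 48 mm from the axis. Starts between 0 and 0.45.
- dial_grip (a point): On the dial's axis, 175 mm along the warmer's -y from the bed's centre, 62 mm above the counter, where to grip. Black knob 48 mm across with an upright bar 46 mm long, 14 mm thick, 32 mm high (top 7 mm above this point); grip the bar across its 14 mm. The bar lies along this point's x; the point turns with the dial.
- scraper: Bench scraper, loose, about 160 g: blue steel blade 120 (its x) x 90 (its y) x 4 mm, lying flat, with an upright wooden grip standing across its rear, 20 mm thick in x, 80 mm long in y, up to 40 mm above the blade's underside. Starts on the warmer's bed. Origin: centre of the blade's underside; x points from the grip to the front edge.
- scraper_grip (a point): Middle of the scraper's wooden grip: 45 mm behind the scraper's origin (-x), 28 mm above the blade's underside; take it across its 20 mm, closing along the scraper's x.
- scraper_edge (a point): Middle of the scraper's front edge, 60 mm ahead of its origin, 2 mm above its underside.
- holder: Pale wooden scraper holder fixed to the counter. Base board 172 (x) x 122 (y) x 8 mm; its first 100 mm are an open ledge, on the rest stands a level slot 98 mm wide, 10 mm high, 62 mm deep, open to -x, its roof's top 28 mm above the counter. Origin: middle of the ledge's front edge, on the counter; x: the way in. Once home, the scraper's rear half with the grip lies on the ledge.
- slot_mouth (a point): Middle of the slot's mouth, on its floor: 100 mm from the holder's origin along x, 8 mm above the counter. Axes as holder.
- slot_end (a point): Middle of the slot's closed end, on its floor: 162 mm from the holder's origin along x, 8 mm above the counter. The scraper is home when its front edge is against this end.
- slab_a: White glazed serving slab, a solid rectangle 60 (its x) x 110 (its y) x 14 mm thick, about 220 g, loose; starts flat on the counter. Origin: centre of its underside, z up. May be absent (three or four of the four slabs are there).
- slab_b: White glazed serving slab, a solid rectangle 60 (its x) x 110 (its y) x 14 mm thick, about 220 g, loose; starts flat on the counter. Origin: centre of its underside, z up. May be absent (three or four of the four slabs are there).
- slab_c: White glazed serving slab, a solid rectangle 60 (its x) x 110 (its y) x 14 mm thick, about 220 g, loose; starts flat on the counter. Origin: centre of its underside, z up. May be absent (three or four of the four slabs are there).
- slab_d: White glazed serving slab, a solid rectangle 60 (its x) x 110 (its y) x 14 mm thick, about 220 g, loose; starts flat on the counter. Origin: centre of its underside, z up. May be absent (three or four of the four slabs are there).
- cork_a: Brown cork separator sheet, stiff, 56 (its x) x 104 (its y) x 6 mm thick, 30 g, loose; starts flat on the counter, among the slabs. Origin: centre of its underside, z up. All three are always there.
- cork_b: Brown cork separator sheet, stiff, 56 (its x) x 104 (its y) x 6 mm thick, 30 g, loose; starts flat on the counter, among the slabs. Origin: centre of its underside, z up. All three are always there.
- cork_c: Brown cork separator sheet, stiff, 56 (its x) x 104 (its y) x 6 mm thick, 30 g, loose; starts flat on the counter, among the slabs. Origin: centre of its underside, z up. All three are always there.
- jar: Jar, 80 mm across, 120 mm high. A bystander: leave it alone. Origin: centre of its underside.
- mug: Blue mug, 80 mm across, 90 mm high. A bystander: leave it alone. Origin: centre of its underside.
- mill: Wooden pepper mill, 56 mm across, 150 mm high. A bystander: leave it alone. Origin: centre of its underside.
Things that resemble listed ones, but are neither listed nor needed, are in the scene too. Leave any turquoise look-alike of the slab_c alone.

How it is judged:
By the outcome, as a careful person would: the job done as asked, in the order asked, and still so for the second after the job is handed in, with the robot touching nothing.
Of slab_a, slab_b, slab_c, slab_d only 3 to 4 are there at a start; the rules pass over those that are not, and their reading is None.
At some moment in a run one of scraper may be knocked a few centimetres aside while the robot is not near it.
Once in a run the grip may slacken for a moment while it holds something.
It also fails if it takes over 210 s, if anything falls off the work surface, if the arm or the gripper's body presses on something with over 40 N, if the wrist force passes 120 N, or if a joint passes its speed limit or range.

## Working session

There is one attempt and no reset: what is moved stays moved. The work goes in short steps, Python scripts to look and compute and a tool call to move; the robot and the scene stay as the last step left them, time stands still between calls to the robot, and variables do not carry over. Pictures are saved under pics/ and viewed, at most 14 in all, crops included, and the job is handed in when it is done.

Besides the shell and the picture viewer there is one more tool, called after "Request:" by a JSON object that holds its "api" and its "payload", one argument or row to a line. apply_moves: Moves the arm, as the interface text tells. Its arguments: {"type":"object","properties":{"targets":{"type":"array","items":{"type":"array"}},"squeeze":{"type":"number"}},"required":["targets"]}

```bash
ls; mkdir -p pics; python3 - <<'E'
from rig import ctrl,capture,camera_info
import cv2,numpy as np
for n in("scene","top"):
    p,d=capture(n);cv2.imwrite(f"pics/{n}0.png",p);np.save(f"/tmp/{n}0.npy",d);print(n,camera_info(n))
print(ctrl.sense())
E
```

```text
pics
scene {'vfov': 55.16540193804001, 'cx': 250.17240290561705, 'cy': 193.11550361906598, 'extrinsics': array([[-4.72096802e-01,  7.44712817e-01, -4.71728131e-01,
         1.12385831e+03],
       [ 8.81470648e-01,  4.05812919e-01, -2.41506462e-01,
         3.78491520e+02],
       [ 1.15804125e-02, -5.29828930e-01, -8.48025471e-01,
         1.24077662e+03],
       [ 0.00000000e+00,  0.00000000e+00,  0.00000000e+00,
         1.00000000e+00]])}
top {'vfov': 42.77644953080956, 'cx': 246.82991160756447, 'cy': 201.5832244562825, 'extrinsics': array([[-1.41583754e-02, -9.93199465e-01,  1.15561082e-01,
         2.43610532e+02],
       [-9.99781354e-01,  1.22832448e-02, -1.69223713e-02,
         5.86156489e+01],
       [ 1.53878250e-02, -1.15775408e-01, -9.93156216e-01,
         1.87965063e+03],
       [ 0.00000000e+00,  0.00000000e+00,  0.00000000e+00,
         1.00000000e+00]])}
{'time_s': 0.1, 'joints': array([ 1.03260474e+00,  3.13365969e-01,  1.49835023e+00, -1.40274649e-05,
        1.33098955e+00, -2.23382372e-01]), 'dq': array([ 0.001154  , -0.00204821, -0.00142827,  0.00252439,  0.00083397,
       -0.0003105 ]), 'tau': array([ 2.82132984e-03, -4.12898040e+01, -2.60141873e+01, -1.90088249e-04,
        3.01519911e-03,  4.49265610e-05]), 'eef_pos': array([162.44646163, 498.99927156, 230.81076503]), 'ee_rot': array([-2.00516307e-04,  1.56753756e-01,  9.87637560e-01, -5.19212411e-04]), 'force': array([ 0.14949002, -0.50113341,  0.48811996]), 'wrist_torque': array([ 0.00322966, -0.00272615,  0.01263969]), 'grip_force': 0.0, 'grip_width': 0.9979082070274438}
```

View pics/scene0.png

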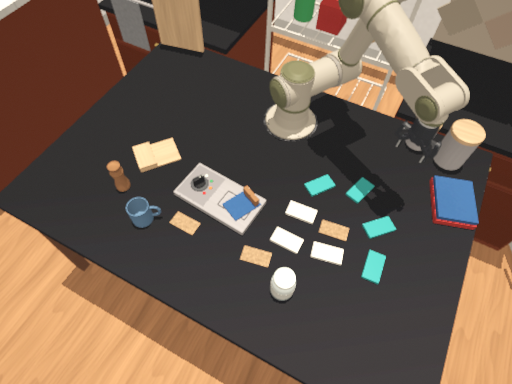

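View pics/top0.png

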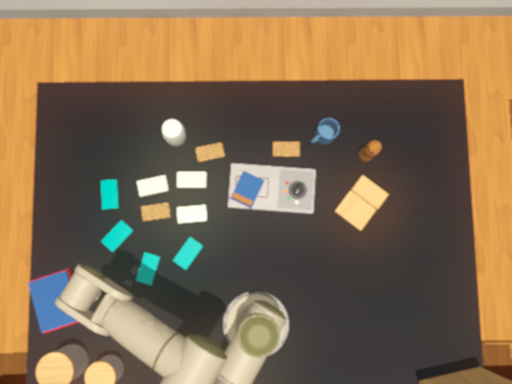

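Top view: scraper on the bed at (247,190), holder (362,203), dial (297,189). There are three white slabs at (152,186), (192,180) and (192,214), and corks at (210,152), (156,212) and (286,149). Turquoise decoys stay put.

```bash
cat > h.py <<'E'
import cv2,numpy as np
from rig import ctrl,capture,camera_info
INF={n:camera_info(n) for n in("scene","top")}
def ray(n,px):
    i=INF[n];f=192/np.tan(np.radians(i["vfov"]/2));E=i["extrinsics"]
    px=np.atleast_2d(px).astype(float)
    d=np.c_[(px[:,0]-i["cx"])/f,(px[:,1]-i["cy"])/f,np.ones(len(px))]@E[:3,:3].T
    return E[:3,3],d
def plane(n,px,z):
    o,d=ray(n,px);return o+d*((z-o[2])/d[:,2])[:,None]
def tri(pa,pb):
    (o1,d1),(o2,d2)=ray("top",pa),ray("scene",pb);d1=d1[0]/np.linalg.norm(d1);d2=d2[0]/np.linalg.norm(d2)
    s,t=np.linalg.lstsq(np.c_[d1,-d2],o2-o1,rcond=None)[0]
    a,b=o1+s*d1,o2+t*d2;return (a+b)/2,np.linalg.norm(a-b)
U=4
def up(p): return cv2.resize(p,None,fx=U,fy=U,interpolation=cv2.INTER_CUBIC)
def masks(p):
    hsv=cv2.cvtColor(up(p),cv2.COLOR_BGR2HSV);h,s,v=cv2.split(hsv)
    return {"white":(s<50)&(v>175),"cork":(h>8)&(h<22)&(s>110)&(v>90),"pale":(h>10)&(h<28)&(s>50)&(v>165),
     "blue":(h>102)&(h<125)&(s>130)&(v>60),"steel":(s<60)&(v>90),"grip":(h<18)&(s>120)&(v>70)}
def blobs(m,amin,amax):
    m=cv2.morphologyEx(m.astype(np.uint8),cv2.MORPH_OPEN,np.ones((3,3)))
    c,_=cv2.findContours(m,cv2.RETR_EXTERNAL,cv2.CHAIN_APPROX_NONE)
    return [k for k in c if amin<cv2.contourArea(k)/U/U<amax]
def pix(c): return (c.reshape(-1,2)+.5)/U-.5
def rect(n,c,z):
    """contour cast on plane z -> (cx,cy),(long,short),angle of long side (rad)"""
    w=plane(n,pix(c),z)[:,:2].astype(np.float32)
    (x,y),(a,b),t=cv2.minAreaRect(w)
    if a<b:a,b,t=b,a,t+90
    t=(t+90)%180-90
    return np.round([x,y,a,b,t],1)
E
python3 - <<'E'
from h import *
for n,lim in(("top",(80,3000)),("scene",(80,4000))):
    p=cv2.imread(f"pics/{n}0.png");M=masks(p);D=np.load(f"/tmp/{n}0.npy")
    for k,z in(("white",14),("cork",6),("pale",8),("blue",29),("steel",25),("grip",65)):
        for c in blobs(M[k],60,5000):
            q=pix(c).mean(0);w=rect(n,c,z)
            if 200<w[0]<800 and abs(w[1])<520:
                m=np.zeros(D.shape,np.uint8);cv2.drawContours(m,[(pix(c)).round().astype(int)],-1,1,-1);m=cv2.erode(m,np.ones((3,3)))
                ys,xs=np.where((m>0)&(D>0));f=192/np.tan(np.radians(INF[n]["vfov"]/2));E=INF[n]["extrinsics"];o,dd=ray(n,np.c_[xs,ys])
                zz=(o+dd*D[ys,xs][:,None])[:,2]
                print(n,k,q.round(1),w,"depth z",np.median(zz).round(1))
E
```

```text
top white [191.3 213.5] [417.5 239.  117.   66.6 -85.7] depth z 15.7
top white [152.  185.3] [528.1 389.4 116.7  66.2 -78.5] depth z 16.1
top white [191.1 179.1] [550.3 239.5 116.4  64.3  89.3] depth z 14.8
top white [264.7 188.1] [513.  -69.1 329.7 173.4  85. ] depth z 27.0
top white [172.2 130.2] [744.5 313.6  94.5  84.3  33.9] depth z 120.2
top cork [155.4 211.6] [428.1 377.8 110.4  61.6 -82.9] depth z 7.2
top cork [242.  198.9] [472.2  45.5  77.1  17.4  63.5] depth z 67.7
top cork [361.5 202.4] [ 452.8 -416.5  192.3  139.8  -38.6] depth z 13.2
top cork [209.6 151.6] [659.4 168.4 112.3  64.2 -78.8] depth z 7.5
top cork [285.9 148.5] [ 668.3 -128.2  110.6   64.    88.7] depth z 7.6
top cork [370.1 150.3] [ 657.1 -458.7  106.8   59.9  -48.2] depth z 110.7
top pale [155.2 211.3] [428.5 377.4 108.6  60.6 -82.5] depth z 7.3
top pale [241.7 198.8] [472.5  46.7  79.6  17.6  63.4] depth z 67.5
top pale [361.5 202.3] [ 453.4 -415.2  186.   132.5  -38.8] depth z 14.0
top pale [209.5 151.7] [658.7 169.4 108.4  60.8 -78.5] depth z 7.6
top pale [285.8 148.6] [ 667.4 -128.3  105.5   59.6   89.4
[... 1444 characters left out ...]
.9 193.3] [437.6  31.   88.8  24.8  66.6] depth z 64.9
scene pale [155.6 153.4] [ 449.3 -419.2  177.4  147.6  -38.7] depth z 11.4
scene blue [238.3 205.6] [519.8  20.2  92.9  86.2 -26.5] depth z 28.6
scene steel [282.9 282.9] [710.2 298.2 118.6  90.7  26.6] depth z 117.6
scene steel [326.8 252.7] [536.6 388.8 116.1  71.6 -78.2] depth z 13.6
scene steel [286.4 239.6] [558.8 240.3 115.8  71.4  89. ] depth z 13.5
scene steel [301.  211.6] [428.  239.8 116.3  73.7 -85.7] depth z 13.1
scene steel [225.2 200. ] [516.7 -67.2 334.5 182.6  85.1] depth z 24.6
scene grip [250.4 194.4] [474.9  48.4  92.7  29.5  63.3] depth z 63.6
scene grip [118.  175.6] [ 642.3 -444.6  161.8   52.8   59.7] depth z 99.4
```

```bash
python3 - <<'E'
import cv2,numpy as np
p=cv2.imread("pics/top0.png");cv2.imwrite("pics/c1.png",cv2.resize(p[130:240,90:400],(800,284),interpolation=cv2.INTER_CUBIC))
p=cv2.imread("pics/scene0.png");cv2.imwrite("pics/c2.png",cv2.resize(p[130:280,100:400],(800,400),interpolation=cv2.INTER_CUBIC))
E
```

```text
(no output)
```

View pics/c1.png

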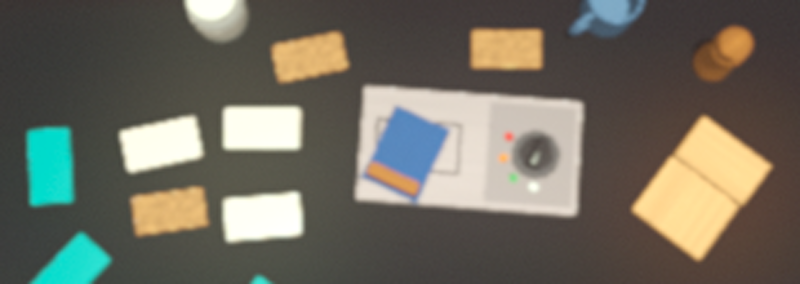

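View pics/c2.png

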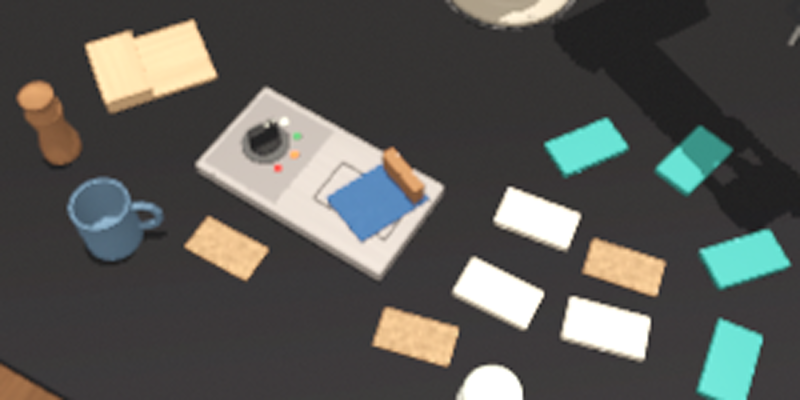

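Slabs, corks and warmer agree in the two views to about 3 mm, with heights of about 14, 6 and 25 mm as stated. Now the holder corners, then the dial dots as a check.

```bash
python3 - <<'E'
from h import *
for n in("top","scene"):
    p=cv2.imread(f"pics/{n}0.png");M=masks(p)
    for c in blobs(M["pale"],300,5000):
        w=rect(n,c,8)
        if w[1]<-350:
            a=cv2.approxPolyDP(c,10,True)
            for q in pix(a): print(n,q.round(1),"z8",plane(n,q,8)[0,:2].round(1),"z28",plane(n,q,28)[0,:2].round(1))
    # grip
    hsv=cv2.cvtColor(up(p),cv2.COLOR_BGR2HSV);h,s,v=cv2.split(hsv)
    for nm,m in(("red",((h<6)|(h>172))&(s>90)),("org",(h>6)&(h<20)&(s>60)),("grn",(h>45)&(h<75)&(s>60))):
        for c in blobs(m&(v>90),1.,40):
            q=pix(c).mean(0);x=plane(n,q,25)[0]
            if abs(x[0]-500)<100 and -250<x[1]<-60: print(n,nm,x[:2].round(1))
E
```

```text
top [362.9 174.6] z8 [ 561.2 -425.4] z28 [ 557.8 -420.3]
top [334.6 209.9] z8 [ 425.1 -310.6] z28 [ 423.2 -306.7]
top [359.4 230.1] z8 [ 346. -403.] z28 [ 344.9 -398.1]
top [388.4 194.6] z8 [ 481.7 -521.2] z28 [ 479.2 -515. ]
top red [ 531.3 -127. ]
top org [ 499.5 -118.3]
top grn [ 469.7 -132. ]
scene [171.9 137.1] z8 [ 347.8 -408. ] z28 [ 360.4 -395.3]
scene [131.9 146.4] z8 [ 472.4 -528.1] z28 [ 483.  -513.4]
scene [141.1 170.9] z8 [ 557.1 -415.3] z28 [ 566.3 -402.4]
scene [180.6 158.1] z8 [ 425.1 -310.4] z28 [ 436.5 -299.2]
scene [152.1  -0.4] z8 [ -465.8 -1108.8] z28 [ -440.1 -1084.6]
scene [161.6  42.6] z8 [-165.4 -827.4] z28 [-144.5 -807.8]
scene [202.6  50.9] z8 [-213. -602.] z28 [-191.3 -586.1]
scene [197.6  -0.4] z8 [-596.1 -876.8] z28 [-568.2 -856.4]
scene red [ 532.1 -127.7]
scene org [ 500.2 -119. ]
scene grn [ 470.6 -132.8]
```

Request:
{"api": "apply_moves", "payload": {
  "targets": [
    [50, [306, -453, -70], [0, 0, -98.6]],
    [50, [306, -453, -70], [0, 0, -98.6]],
    [50, [306, -453, -70], [0, 0, -98.6]],
    [50, [306, -453, -70], [0, 0, -98.6]],
    [50, [306, -453, -70], [0, 0, -98.6]],
    [50, [306, -453, -70], [0, 0, -98.6]],
    [50, [306, -453, -70], [0, 0, -98.6]],
    [50, [306, -453, -70], [0, 0, -98.6]],
    [50, [306, -453, -70], [0, 0, -98.6]],
    [50, [306, -453, -70], [0, 0, -98.6]],
    [50, [306, -453, -70], [0, 0, -98.6]],
    [50, [306, -453, -70], [0, 0, -98.6]],
    [50, [306, -453, -70], [0, 0, -98.6]],
    [50, [306, -453, -70], [0, 0, -98.6]],
    [50, [306, -453, -70], [0, 0, -98.6]],
    [50, [306, -453, -70], [0, 0, -98.6]]
  ],
  "squeeze": 60
}}

```text
time_s: 1.7
eef_pos: [468.3, 46.9, 161.5]
ee_rot: [0.0, 0.85, 0.526, 0.0]
force: [1.2, 0.6, -0.1]
grip_width: 0.581
grip_force: 0.0
```

```bash
python3 - <<'E'
from h import *
p,d=capture("scene");cv2.imwrite("pics/scene1.png",p)
M=masks(p)
for c in blobs(M["blue"],100,5000): print(rect("scene",c,29))
for c in blobs(M["grip"],30,500): print("grip",pix(c).mean(0),rect("scene",c,65))
cv2.imwrite("pics/c3.png",cv2.resize(p[130:280,100:400],(800,400),interpolation=cv2.INTER_CUBIC))
print(ctrl.sense()["joints"].round(3))
E
```

```text
[519.6  20.6  92.8  86.2 -25.9]
[ 91.8 742.4 199.4 151.3  17.2]
grip [250.7137574 194.7433432] [475.6  48.9  91.5  30.1  59.4]
grip [118.06270227 175.5618932 ] [ 642.3 -444.5  161.8   52.9   59.7]
grip [372.23423423  97.14414414] [-247.   283.9  155.3   39.9    3.4]
grip [335.3579932   79.66581633] [-276.2   93.7   93.8   43.8   13.3]
grip [324.48310811  74.40371622] [-283.8   39.7   80.5   49.3    0.7]
grip [376.70011211  73.97589686] [-407.   254.7  106.5   80.6    3.3]
grip [330.81694757  59.24859551] [-405.7   28.3  125.4  103.9  -89. ]
grip [274.60650888  48.42455621] [-340.2 -232.   287.5   81.3   24.1]
grip [152.11802789  36.73356574] [-128.2 -838.7  207.1   62.8   45.3]
[-0.15   0.265  1.756  0.     1.12   0.313]
```

View pics/c3.png

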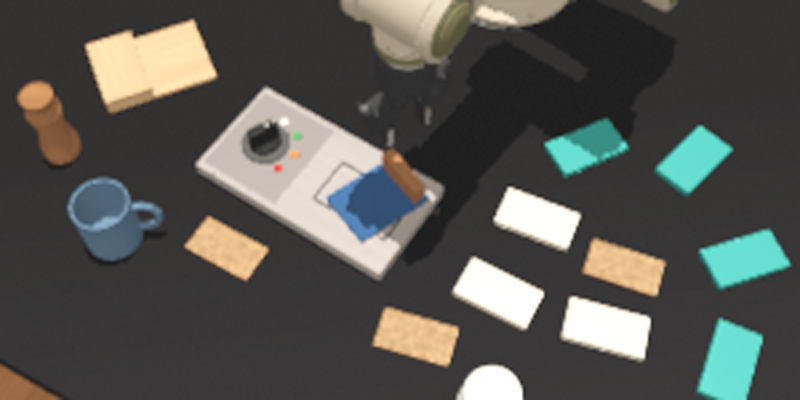

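Scraper unmoved. Descend and grip.

Request:
{"api": "apply_moves", "payload": {
  "targets": [
    [50, [0.5, -1, -40], [0, 0, 0]],
    [50, [0.5, -1, -80], [0, 0, 0]],
    [50, [0.5, -1, -110], [0, 0, 0]],
    [50, [0.5, -1, -125], [0, 0, 0]],
    [50, [0.5, -1, -125], [0, 0, 0]],
    [0, [0.5, -1, -125], [0, 0, 0]],
    [0, [0.5, -1, -125], [0, 0, 0]],
    [0, [0.5, -1, -125], [0, 0, 0]],
    [0, [0.5, -1, -125], [0, 0, 0]],
    [0, [0.5, -1, -125], [0, 0, 0]],
    [0, [0.5, -1, -125], [0, 0, 0]]
  ],
  "squeeze": 80
}}

```text
time_s: 2.85
eef_pos: [469.9, 45.2, 37.7]
ee_rot: [0.001, 0.851, 0.525, 0.001]
force: [-0.8, 0.9, 5.4]
grip_width: 0.219
grip_force: 79.0
```

Request:
{"api": "apply_moves", "payload": {
  "targets": [
    [0, [0, 0, 20], [0, 0, 0]],
    [0, [0, 0, 50], [0, 0, 0]],
    [0, [0, 0, 80], [0, 0, 0]],
    [0, [-10, -40, 80], [0, 0, -1]],
    [0, [-20, -80, 80], [0, 0, -3]],
    [0, [-30, -120, 80], [0, 0, -4]],
    [0, [-40, -160, 80], [0, 0, -5]],
    [0, [-50, -200, 80], [0, 0, -7]],
    [0, [-60, -240, 80], [0, 0, -8]],
    [0, [-70, -280, 80], [0, 0, -9]],
    [0, [-80, -320, 80], [0, 0, -11]],
    [0, [-90, -350, 80], [0, 0, -12]],
    [0, [-98, -380, 80], [0, 0, -13]],
    [0, [-98, -391, 80], [0, 0, -13]],
    [0, [-98, -391, 60], [0, 0, -13]],
    [0, [-98, -391, 40], [0, 0, -13]],
    [0, [-98, -391, 40], [0, 0, -13]],
    [0, [-98, -391, 40], [0, 0, -13]]
  ]
}}

```text
time_s: 4.65
eef_pos: [371.4, -345.5, 77.0]
ee_rot: [0.0, 0.905, 0.426, 0.0]
force: [-0.1, -0.5, -1.3]
grip_width: 0.218
grip_force: 78.2
```

```bash
python3 - <<'E'
from h import *
s=ctrl.sense();print(s["eef_pos"],s["grip_width"],s["grip_force"],s["force"])
z=s["eef_pos"][2]-12.7;print("underside",z)
for n in("top","scene"):
    p,d=capture(n);cv2.imwrite(f"pics/{n}2.png",p)
    M=masks(p)
    for c in blobs(M["blue"],60,5000):
        w=rect(n,c,z+4)
        if w[1]<-200:
            print(n,w)
            for q in pix(cv2.approxPolyDP(c,8,True)):print("  ",q.round(1),plane(n,q,z+4)[0,:2].round(1))
a=cv2.imread("pics/top2.png")[150:250,300:420];b=cv2.imread("pics/scene2.png")[100:200,100:220]
cv2.imwrite("pics/c4.png",cv2.resize(np.hstack([a,b]),(800,333),interpolation=cv2.INTER_CUBIC))
E
```

```text
[ 371.44852029 -345.50274096   76.96587305] 0.21847049047338254 78.19668531417847 [-0.12539144 -0.46298759 -1.25592623]
underside 64.26587304554955
scene [ 415.2 -380.9  101.2   90.1  -41.1]
   [151.4 136.9] [ 425.3 -444.6]
   [157.1 151.1] [ 475.2 -379.6]
   [180.1 145.6] [ 407.  -314.3]
   [170.9 132.9] [ 368.6 -386.4]
```

View pics/c4.png

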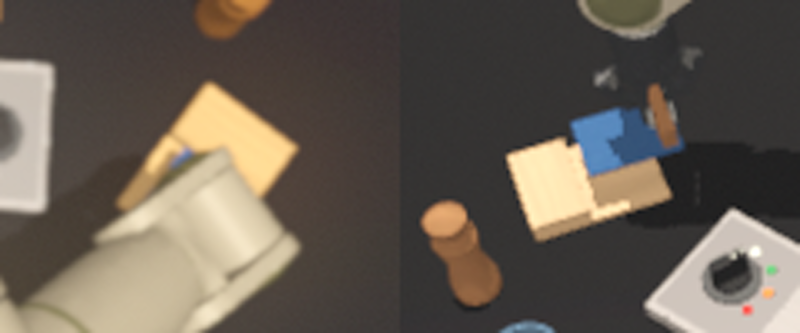

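Blade's front edge is within 1 mm of the slot's axis. Lower and enter.

Request:
{"api": "apply_moves", "payload": {
  "targets": [
    [0, [0.5, 0.5, -20], [0, 0, 0]],
    [0, [0.5, 0.5, -40], [0, 0, 0]],
    [0, [0.5, 0.5, -50], [0, 0, 0]],
    [0, [0.5, 0.5, -53], [0, 0, 0]],
    [0, [0.5, 0.5, -53], [0, 0, 0]],
    [0, [8.2, -5.9, -53], [0, 0, 0]],
    [0, [15.9, -12.2, -53], [0, 0, 0]],
    [0, [23.6, -18.6, -53], [0, 0, 0]],
    [0, [31.4, -25, -53], [0, 0, 0]],
    [0, [31.4, -25, -53], [0, 0, 0]]
  ]
}}

```text
time_s: 5.75
eef_pos: [403.4, -371.8, 24.4]
ee_rot: [0.001, 0.905, 0.426, 0.0]
force: [-0.0, 0.0, -1.5]
grip_width: 0.224
grip_force: 78.4
```

Request:
{"api": "apply_moves", "payload": {
  "targets": [
    [0, [3.9, -3.2, -1], [0, 0, 0]],
    [0, [7.7, -6.4, -1], [0, 0, 0]],
    [0, [11.6, -9.5, -1], [0, 0, 0]],
    [0, [15.4, -12.7, -1], [0, 0, 0]],
    [0, [19.3, -15.9, -1], [0, 0, 0]],
    [0, [23.1, -19.1, -1], [0, 0, 0]],
    [0, [24.7, -20.4, -1], [0, 0, 0]],
    [0, [26.2, -21.6, -1], [0, 0, 0]],
    [0, [26.2, -21.6, -1], [0, 0, 0]]
  ]
}}

```text
time_s: 6.65
eef_pos: [428.7, -392.5, 22.3]
ee_rot: [-0.0, 0.905, 0.425, -0.0]
force: [0.3, 0.1, -1.9]
grip_width: 0.22
grip_force: 78.4
```

Request:
{"api": "apply_moves", "payload": {
  "targets": [
    [0, [0.8, -0.6, 0], [0, 0, 0]],
    [0, [1.5, -1.3, 0], [0, 0, 0]],
    [0, [2.3, -1.9, 0], [0, 0, 0]],
    [0, [3.1, -2.5, 0], [0, 0, 0]],
    [0, [3.1, -2.5, 0], [0, 0, 0]]
  ]
}}

```text
time_s: 7.15
eef_pos: [430.0, -393.5, 21.7]
ee_rot: [-0.003, 0.905, 0.426, -0.001]
force: [-10.8, 6.1, 3.3]
grip_width: 0.221
grip_force: 82.1
```

Request:
{"api": "apply_moves", "payload": {
  "targets": [
    [0, [0, 0, -1], [0, 0, 0]],
    [0, [0.4, -0.3, -1.5], [0, 0, 0]],
    [0, [0.4, -0.3, -1.5], [0, 0, 0]]
  ]
}}

```text
time_s: 7.45
eef_pos: [430.0, -393.4, 20.8]
ee_rot: [-0.003, 0.905, 0.426, -0.002]
force: [-16.1, 11.0, 11.9]
grip_width: 0.214
grip_force: 83.2
```

Home against the end, and on the floor. Release and rise.

Request:
{"api": "apply_moves", "payload": {
  "targets": [
    [32, [0, 0, 0], [0, 0, 0]],
    [32, [0, 0, 0], [0, 0, 0]],
    [32, [0, 0, 0], [0, 0, 0]],
    [32, [0, 0, 20], [0, 0, 0]],
    [32, [0, 0, 50], [0, 0, 0]],
    [32, [0, 0, 90], [0, 0, 0]],
    [70, [0, 50, 110], [0, 0, 10]],
    [70, [0, 100, 110], [0, 0, 18]],
    [70, [0, 150, 110], [0, 0, 26]],
    [70, [0, 200, 110], [0, 0, 35]],
    [70, [0, 250, 110], [0, 0, 43]],
    [70, [0, 300, 110], [0, 0, 43.5]],
    [70, [0, 350, 110], [0, 0, 43.5]],
    [70, [0, 400, 110], [0, 0, 43.5]],
    [70, [0, 450, 110], [0, 0, 43.5]],
    [70, [0, 500, 110], [0, 0, 43.5]],
    [70, [0, 550, 110], [0, 0, 43.5]],
    [70, [-8, 600, 110], [0, 0, 43.5]],
    [70, [-11, 632, 110], [0, 0, 43.5]],
    [70, [-11, 632, 110], [0, 0, 43.5]]
  ]
}}

```text
time_s: 9.45
eef_pos: [420.4, 240.3, 130.9]
ee_rot: [-0.0, 0.681, 0.732, 0.001]
force: [0.3, -0.5, -0.3]
grip_width: 0.826
grip_force: 0.0
```

```bash
python3 - <<'E'
from h import *
s=ctrl.sense();print(s["eef_pos"],s["ee_rot"],s["joints"].round(2))
for n in("top","scene"):
    p,d=capture(n);cv2.imwrite(f"pics/{n}3.png",p);M=masks(p)
    for k,z in(("white",14),("steel",25),("pale",6),("blue",12),("grip",48)):
        for c in blobs(M[k],60,5000):
            w=rect(n,c,z)
            if 300<w[0]<700 and abs(w[1])<520: print(n,k,w)
    # outline: dark pixels in the bed
    hsv=cv2.cvtColor(up(p),cv2.COLOR_BGR2GRAY)
    m=(hsv<135)
    for c in blobs(m,300,2500):
        w=rect(n,c,25)
        if abs(w[0]-518)<40 and abs(w[1]-8)<40: print(n,"outline",w)
a=cv2.imread("pics/top3.png")[150:250,220:400];b=cv2.imread("pics/scene3.png")[120:240,120:320]
cv2.imwrite("pics/c5.png",np.hstack([cv2.resize(a,(400,222),interpolation=2),cv2.resize(b,(400,222),interpolation=2)]))
E
```

```text
[420.42461542 240.32319002 130.88679561] [-4.33306679e-05  6.81100170e-01  7.32189989e-01  6.13447139e-04] [0.28 0.33 1.75 0.   1.05 0.2 ]
top white [465.6 291.   99.3  28.8 -72.8]
top white [527.1 389.2 116.7  68.  -78.4]
top white [549.4 239.6 116.4  66.1  89.3]
top white [513.  -69.1 329.6 173.3  85. ]
top steel [377.9 276.  411.8 279.9  12.2]
top steel [511.1 -68.5 339.1 183.5  85. ]
top pale [337.1 291.6 352.8 229.6  15.2]
top pale [ 453.6 -415.9  186.1  132.2  -38.8]
top pale [659.3 169.5 108.5  60.9 -78.4]
top pale [ 667.8 -128.3  105.2   59.7   89.4]
top pale [ 673.  -476.4   49.2   47.4  -40.4]
top grip [ 426.7 -391.3   79.9   19.1   50.6]
top grip [ 658.8 -124.3  107.    61.3   89.4]
top grip [ 648.8 -446.6  103.6   57.8  -53.1]
scene white [531.1 389.  112.9  66.6 -78.5]
scene white [553.1 239.2 112.5  65.3  89. ]
scene white [422.5 239.3 108.6  65.4 -85.3]
scene white [508.9 -72.3 328.3 172.1  85.1]
scene steel [536.5 388.8 115.8  71.4 -78.2]
scene steel [558.8 240.4 115.6  70.5  89. ]
scene steel [426.6 240.3 114.4  74.9 -85.3]
scene steel [516.8 -67.2 334.4 181.9  85. ]
scene pale [660.5 168.7 106.   58.7 -78.7]
scene pale [429.6 377.  105.7  59.  -82.4]
scene pale [ 670.4 -128.5  106.4   58.7   88.5]
scene pale [ 448.3 -420.5  177.5  147.3  -38.6]
scene blue [ 451.5 -409.5   83.3   28.    52. ]
scene grip [ 635.5 -456.6  165.1   53.2   59.7]
scene grip [ 439.8 -387.5  104.    22.3   47.9]
```

View pics/c5.png

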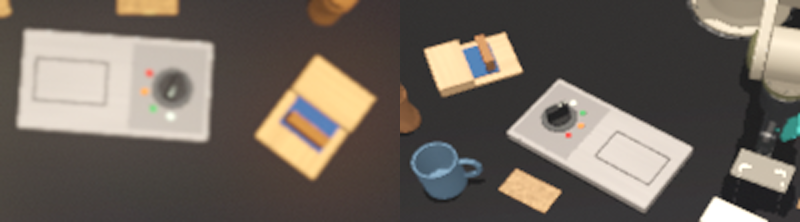

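Scraper lies home in the slot and the outline is free. Measure the outline while descending over slab 1.

```bash
python3 - <<'E'
from h import *
for n in("top","scene"):
    p=cv2.imread(f"pics/{n}3.png");g=up(cv2.cvtColor(p,cv2.COLOR_BGR2GRAY))
    bh=cv2.morphologyEx(g,cv2.MORPH_BLACKHAT,np.ones((25,25)))
    for t in(20,35):
        for c in blobs(bh>t,150,3000):
            w=rect(n,c,25)
            if abs(w[0]-518)<60 and abs(w[1]-8)<60: print(n,t,w)
E
```

```text
top 20 [518.8   9.4 130.6  80.2  85.3]
scene 20 [519.9   8.  130.9  82.3  84.9]
```

Request:
{"api": "apply_moves", "payload": {
  "targets": [
    [72, [-1, -1, -40], [0, 0, 0]],
    [72, [-1, -1, -80], [0, 0, 0]],
    [72, [-1, -1, -110], [0, 0, 0]],
    [72, [-1, -1, -124], [0, 0, 0]],
    [72, [-1, -1, -128], [0, 0, 0]],
    [72, [-1, -1, -128], [0, 0, 0]]
  ]
}}

```text
time_s: 10.15
eef_pos: [420.6, 235.0, 2.9]
ee_rot: [-0.0, 0.683, 0.73, -0.0]
force: [-0.6, 0.3, 0.3]
grip_width: 0.847
grip_force: 0.0
```

Request:
{"api": "apply_moves", "payload": {
  "targets": [
    [72, [0, 0, -1.5], [0, 0, 0]],
    [72, [0, 0, -3], [0, 0, 0]],
    [72, [0, 0, -3], [0, 0, 0]]
  ]
}}

```text
time_s: 10.45
eef_pos: [420.4, 235.8, 0.2]
ee_rot: [0.0, 0.683, 0.731, 0.0]
force: [-0.8, -0.2, 0.4]
grip_width: 0.844
grip_force: 0.0
```

Request:
{"api": "apply_moves", "payload": {
  "targets": [
    [72, [-1, 3, -2], [0, 0, 0]],
    [72, [-1, 3, -4], [0, 0, 0]],
    [72, [-1, 3, -4], [0, 0, 0]]
  ]
}}

```text
time_s: 10.75
eef_pos: [419.0, 238.9, -4.4]
ee_rot: [-0.0, 0.683, 0.731, -0.0]
force: [-0.1, -0.0, 0.2]
grip_width: 0.842
grip_force: 0.0
```

Request:
{"api": "apply_moves", "payload": {
  "targets": [
    [72, [0, 0, -1], [0, 0, 0]],
    [72, [0, 0, -2], [0, 0, 0]],
    [72, [0, 0, -2], [0, 0, 0]]
  ]
}}

```text
time_s: 11.05
eef_pos: [419.1, 238.8, -6.3]
ee_rot: [-0.0, 0.683, 0.731, -0.0]
force: [-0.9, -0.5, -0.3]
grip_width: 0.842
grip_force: 0.0
```

Request:
{"api": "apply_moves", "payload": {
  "targets": [
    [72, [0, 0, -1], [0, 0, 0]],
    [72, [0, 0, -2], [0, 0, 0]],
    [72, [0, 0, -2], [0, 0, 0]]
  ]
}}

```text
time_s: 11.35
eef_pos: [419.2, 238.8, -8.2]
ee_rot: [0.0, 0.683, 0.731, -0.0]
force: [0.0, -0.4, 0.3]
grip_width: 0.847
grip_force: 0.0
```

Request:
{"api": "apply_moves", "payload": {
  "targets": [
    [72, [0, 0, -1], [0, 0, 0]],
    [72, [0, 0, -2], [0, 0, 0]],
    [72, [0, 0, -2], [0, 0, 0]]
  ]
}}

```text
time_s: 11.65
eef_pos: [419.3, 238.8, -8.4]
ee_rot: [0.0, 0.683, 0.731, 0.0]
force: [-8.7, -4.0, 27.5]
grip_width: 0.842
grip_force: 13.9
```

Tip contact found at TCP z = -8.4 with a 72 mm opening, which fixes the finger-swing model. Raise to tips ~3 mm and grip slab 1.

Request:
{"api": "apply_moves", "payload": {
  "targets": [
    [72, [0, 0, 4], [0, 0, 0]],
    [72, [0, 0, 8], [0, 0, 0]],
    [72, [0, 0, 8], [0, 0, 0]],
    [50, [0, 0, 8], [0, 0, 0]],
    [50, [0, 0, 8], [0, 0, 0]],
    [50, [0, 0, 8], [0, 0, 0]],
    [50, [0, 0, 8], [0, 0, 0]],
    [50, [0, 0, 8], [0, 0, 0]]
  ],
  "squeeze": 80
}}

```text
time_s: 12.45
eef_pos: [419.1, 238.8, -1.7]
ee_rot: [-0.0, 0.683, 0.731, -0.0]
force: [-2.6, -2.2, 12.9]
grip_width: 0.675
grip_force: 86.2
```

Request:
{"api": "apply_moves", "payload": {
  "targets": [
    [50, [0, 0, 30], [0, 0, 0]],
    [50, [0, 0, 60], [0, 0, 0]],
    [50, [20, -46, 60], [0, 0, -2]],
    [50, [40, -92, 60], [0, 0, -4]],
    [50, [60, -138, 60], [0, 0, -6]],
    [50, [80, -184, 60], [0, 0, -8]],
    [50, [100, -230, 60], [0, 0, -8.8]],
    [50, [100, -230.5, 60], [0, 0, -8.8]],
    [50, [100, -230.5, 40], [0, 0, -8.8]],
    [50, [100, -230.5, 30], [0, 0, -8.8]],
    [50, [100, -230.5, 30], [0, 0, -8.8]],
    [50, [100, -230.5, 30], [0, 0, -8.8]]
  ]
}}

```text
time_s: 13.65
eef_pos: [519.1, 8.8, 27.9]
ee_rot: [-0.0, 0.737, 0.676, -0.0]
force: [-0.1, -0.6, -2.1]
grip_width: 0.675
grip_force: 87.5
```

```bash
cat >> h.py <<'E'
def look(tag,z,k="white"):
    s=ctrl.sense();print(s["eef_pos"].round(1),s["grip_width"].round(3),s["force"].round(1))
    p,d=capture("scene");cv2.imwrite(f"pics/{tag}.png",p);M=masks(p)
    for kk,zz in(("white",z),("pale",z)):
        for c in blobs(M[kk],40,900):
            w=rect("scene",c,zz)
            if 300<w[0]<720 and abs(w[1])<450: print(kk,w)
    return p
E
python3 - <<'E'
from h import *
p=look("s4",44)
cv2.imwrite("pics/c6.png",cv2.resize(p[140:260,170:330],(800,600),interpolation=2))
E
```

```text
Traceback (most recent call last):
  File "h.py", line 34, in look
    s=ctrl.sense();print(s["eef_pos"].round(1),s["grip_width"].round(3),s["force"].round(1))
                                               ^^^^^^^^^^^^^^^^^^^^^
AttributeError: 'float' object has no attribute 'round'
```

Request:
{"api": "apply_moves", "payload": {
  "targets": [
    [50, [0, 0, -2], [0, 0, 0]],
    [50, [0, 0, -4], [0, 0, 0]],
    [50, [0, 0, -4.3], [0, 0, 0]],
    [50, [0, 0, -4.3], [0, 0, 0]],
    [75, [0, 0, -4.3], [0, 0, 0]],
    [75, [0, 0, -4.3], [0, 0, 0]],
    [75, [0, 0, -4.3], [0, 0, 0]],
    [75, [0, 0, 20], [0, 0, 0]],
    [75, [0, 0, 50], [0, 0, 0]],
    [75, [-12, 48, 50], [0, 0, 4]],
    [75, [-24, 96, 50], [0, 0, 8]],
    [75, [-36, 144, 50], [0, 0, 12]],
    [75, [-48, 192, 50], [0, 0, 12.4]],
    [75, [-60, 240, 50], [0, 0, 12.4]],
    [75, [-72, 288, 50], [0, 0, 12.4]],
    [75, [-84, 336, 50], [0, 0, 12.4]],
    [75, [-90, 369, 50], [0, 0, 12.4]],
    [75, [-90, 369, 50], [0, 0, 12.4]]
  ]
}}

```text
time_s: 15.45
eef_pos: [427.8, 380.7, 77.8]
ee_rot: [-0.0, 0.658, 0.753, 0.001]
force: [0.8, -0.1, -0.4]
grip_width: 0.877
grip_force: 0.0
```

```bash
sed -i 's/s\["grip_width"\].round(3)/round(s["grip_width"],3)/' h.py
python3 - <<'E'
from h import *
p=look("s4",39)
cv2.imwrite("pics/c6.png",cv2.resize(p[140:260,170:330],(800,600),interpolation=2))
p,d=capture("top");cv2.imwrite("pics/t4.png",p)
for c in blobs(masks(p)["white"],100,700): print(rect("top",c,39))
E
```

```text
[427.8 380.7  77.8] 0.877 [ 0.8 -0.1 -0.4]
white [708.8 297.1 101.4  82.9  24.4]
white [543.3 388.9 110.3  65.  -78.3]
white [564.7 242.  110.2  63.9  89. ]
pale [672.8 174.3 103.2  57.  -78.9]
pale [ 682.5 -115.   103.6   57.2   88.5]
pale [ 466.1 -399.1  172.8  143.5  -38.8]
[-100.8  129.1  132.8   84.3  -44.1]
[ 10.7 450.9 139.3  36.2 -61.7]
[ 99.9 295.5 195.8  38.3 -61. ]
[463.4 446.5  95.9  28.  -61.3]
[525.6 385.3 115.2  62.7 -78.6]
[546.2 237.1 114.8  63.4  89.3]
[737.8 310.2  93.3  83.1  33.9]
```

View pics/c6.png

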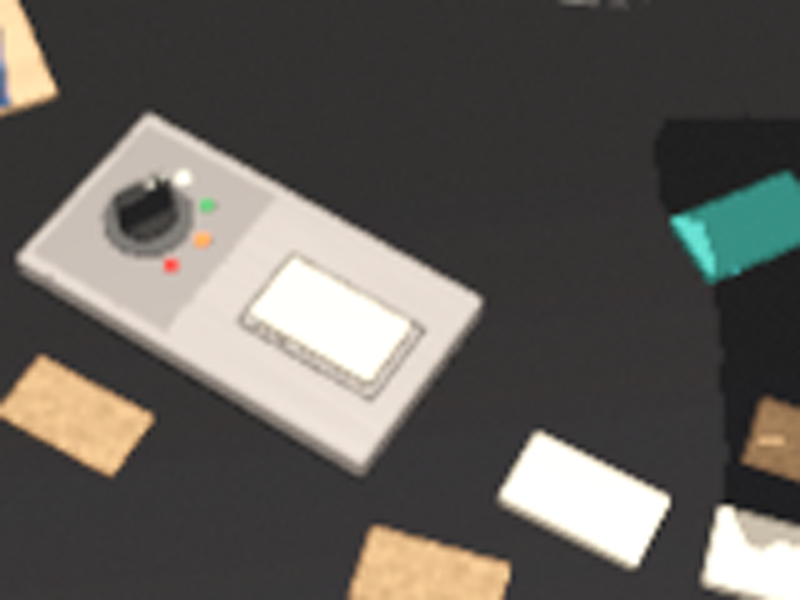

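Slab 1 lies inside the outline at crop (332,320). Check its position numerically.

```bash
cat >> h.py <<'E'
def pile(n,p,z,t=236):
    g=up(cv2.cvtColor(p,cv2.COLOR_BGR2GRAY))
    for c in blobs(g>t,100,700):
        w=rect(n,c,z)
        if abs(w[0]-519)<40 and abs(w[1]-8)<60: print(n,"pile",w)
E
python3 - <<'E'
from h import *
for n,f in(("scene","s4"),("top","t4")):
    p=cv2.imread(f"pics/{f}.png");g=cv2.cvtColor(p,cv2.COLOR_BGR2GRAY)
    for t in (225,236,245): pile(n,p,39,t)
    bh=cv2.morphologyEx(up(g),cv2.MORPH_BLACKHAT,np.ones((25,25)))
    for t in (15,25,35):
      for c in blobs(bh>t,150,3000):
        w=rect(n,c,25)
        if abs(w[0]-518)<60 and abs(w[1]-8)<60: print(n,t,w)
E
```

```text
scene pile [520.9   8.9 110.3  60.8  85.3]
scene pile [521.1   8.8 108.8  59.   85.4]
scene pile [521.3   8.8 107.3  57.6  85.5]
scene 15 [519.9   8.  132.1  83.8  84.9]
top pile [518.1   8.6 114.5  63.5  85.2]
top pile [518.1   8.7 112.2  61.3  85.3]
top pile [518.5   8.9 109.5  58.7  85.2]
top 15 [518.9   9.4 132.7  82.5  85.4]
```

Request:
{"api": "apply_moves", "payload": {
  "targets": [
    [68, [0, 0, -25], [0, 0, 0]],
    [68, [0, 0, -50], [0, 0, 0]],
    [68, [0, 0, -65], [0, 0, 0]],
    [68, [0, 0, -65], [0, 0, 0]],
    [68, [0, 0, -65], [0, 0, 0]]
  ]
}}

```text
time_s: 16.05
eef_pos: [429.8, 377.0, 13.5]
ee_rot: [0.0, 0.66, 0.751, 0.0]
force: [-0.4, 1.1, 0.7]
grip_width: 0.798
grip_force: 0.0
```

Slab 1 is centred within 0.3 mm. Now grip cork 1.

Request:
{"api": "apply_moves", "payload": {
  "targets": [
    [68, [-1, 0, -10], [0, 0, 0]],
    [68, [-1, 0.4, -17], [0, 0, 0]],
    [68, [-1, 0.4, -17], [0, 0, 0]],
    [48, [-1, 0.4, -17], [0, 0, 0]],
    [48, [-1, 0.4, -17], [0, 0, 0]],
    [48, [-1, 0.4, -17], [0, 0, 0]],
    [48, [-1, 0.4, -17], [0, 0, 0]],
    [48, [-1, 0.4, -17], [0, 0, 0]]
  ],
  "squeeze": 40
}}

```text
time_s: 16.85
eef_pos: [428.6, 377.9, -3.7]
ee_rot: [0.0, 0.66, 0.752, 0.001]
force: [1.1, 1.3, 6.0]
grip_width: 0.639
grip_force: 45.5
```

Request:
{"api": "apply_moves", "payload": {
  "targets": [
    [48, [0, 0, 30], [0, 0, 0]],
    [48, [0, 0, 65], [0, 0, 0]],
    [48, [12, -48, 70], [0, 0, -4]],
    [48, [24, -96, 70], [0, 0, -8]],
    [48, [36, -144, 70], [0, 0, -12]],
    [48, [48, -192, 70], [0, 0, -12.3]],
    [48, [60, -240, 70], [0, 0, -12.3]],
    [48, [72, -288, 70], [0, 0, -12.3]],
    [48, [84, -336, 70], [0, 0, -12.3]],
    [48, [91, -369, 70], [0, 0, -12.3]],
    [48, [91, -369, 50], [0, 0, -12.3]],
    [48, [91, -369, 45], [0, 0, -12.3]],
    [48, [91, -369, 45], [0, 0, -12.3]],
    [48, [91, -369, 45], [0, 0, -12.3]]
  ]
}}

```text
time_s: 18.25
eef_pos: [519.1, 9.4, 41.1]
ee_rot: [-0.0, 0.736, 0.677, 0.0]
force: [-0.0, -0.3, -0.4]
grip_width: 0.638
grip_force: 42.7
```

```bash
python3 - <<'E'
from h import *
s=ctrl.sense();print(s["eef_pos"],s["ee_rot"],s["grip_width"],s["force"])
p,d=capture("scene");cv2.imwrite("pics/s5.png",p)
z=s["eef_pos"][2]+3.7+6
for c in blobs(masks(p)["cork"]|masks(p)["pale"],60,900): print(rect("scene",c,z))
E
```

```text
[519.14157725   9.39360519  41.13826513] [-1.35253396e-05  7.35914172e-01  6.77074834e-01  7.43359599e-07] 0.6376876477019716 [-0.00344096 -0.27442784 -0.41771323]
[677.2 176.4 102.4  56.9 -78.8]
[ 686.8 -110.2  103.1   56.9   88.5]
[523.9  31.7  63.2  59.6  85.3]
[ 636.4 -454.6  164.7   55.1   59.7]
[ 472.7 -391.4  171.4  142.7  -38.7]
[ 77.9  59.  162.6 103.7 -42.7]
[-263.5  717.6  152.   144.5   35.7]
[-243.   554.2  128.1  117.3   28.8]
[-268.3  236.1  173.   145.8    2.8]
[-28.6 -69.1 373.7  41.2   7.7]
[-427.1  226.   154.9  127.6  -89.3]
[-343.2   10.5  181.5   32.7   78. ]
[  28.  -962.6  442.9   32.1   50.3]
[-1016.6    93.1   116.     69.2   -60.7]
[-830.1   72.8  382.7   56.7    9.8]
```

Request:
{"api": "apply_moves", "payload": {
  "targets": [
    [48, [0.3, -0.5, -3], [0, 0, 0]],
    [48, [0.3, -0.5, -5.5], [0, 0, 0]],
    [48, [0.3, -0.5, -5.5], [0, 0, 0]],
    [72, [0.3, -0.5, -5.5], [0, 0, 0]],
    [72, [0.3, -0.5, -5.5], [0, 0, 0]],
    [72, [0.3, -0.5, -5.5], [0, 0, 0]],
    [72, [0.3, -0.5, 20], [0, 0, 0]],
    [72, [0.3, -0.5, 40], [0, 0, 0]],
    [72, [7, 46, 40], [0, 0, 1]],
    [72, [13, 92, 40], [0, 0, 2]],
    [72, [20, 138, 40], [0, 0, 3]],
    [72, [26, 184, 40], [0, 0, 3.8]],
    [72, [32.7, 229.9, 40], [0, 0, 3.8]],
    [72, [32.7, 229.9, 40], [0, 0, 3.8]],
    [72, [32.7, 229.9, 40], [0, 0, 3.8]]
  ]
}}

```text
time_s: 19.8
eef_pos: [551.5, 239.1, 80.5]
ee_rot: [-0.0, 0.713, 0.701, -0.0]
force: [0.9, -0.7, 0.3]
grip_width: 0.842
grip_force: 0.0
```

```bash
cat >> h.py <<'E'
def cork(z):
    for n in("scene","top"):
        p,d=capture(n);m=masks(p);cv2.imwrite(f"pics/k{n}.png",p)
        for k in("cork","pale","white"):
          for zz in ((z,) if k!="white" else (14,z)):
            for c in blobs(m[k],60,700):
                w=rect(n,c,zz)
                if 380<w[0]<720 and abs(w[1])<450: print(n,k,zz,w)
    s=ctrl.sense();print(s["eef_pos"].round(1),s["ee_rot"].round(3))
E
python3 -c "
from h import *
cork(45)"
```

```text
scene cork 45 [ 435.  -369.2  106.8   19.4   43. ]
scene pale 45 [675.1 175.3 102.7  56.7 -78.9]
scene pale 45 [ 684.7 -112.5  103.1   56.9   88.5]
scene pale 45 [521.8   7.2 107.6  60.8  85.2]
scene white 14 [700.4 295.6 104.1  84.7  24.4]
scene white 14 [531.1 389.  112.9  66.6 -78.5]
scene white 14 [554.6 239.8 109.3  62.   89.1]
scene white 45 [711.1 297.6 101.5  82.6  24.4]
scene white 45 [546.1 388.7 110.   64.9 -78.5]
scene white 45 [569.  243.3 106.6  60.4  89.1]
top cork 45 [ 427.4 -373.    77.3   20.1   40.9]
top cork 45 [519.2   8.5  93.5  50.2  86.1]
top cork 45 [ 449.  -406.4  186.8  134.3  -38.7]
top cork 45 [651.9 158.6  95.   63.1 -78.5]
top cork 45 [ 659.4 -124.7  109.    63.3   88.9]
top cork 45 [ 648.7 -448.2  105.3   58.1  -48.9]
top pale 45 [519.4   9.3 110.   62.3  85.6]
top pale 45 [ 659.  -124.3  104.3   58.4   89.4]
top white 14 [524.5 385.1 123.8  75.2 -78.5]
top white 14 [618.2 280.9  96.3  29.9 -78.3]
top white 45 [519.9 379.7 121.7  73.9 -78.5]
top white 45 [612.  277.2  94.7  29.4 -78.3]
[551.8 237.6  80.7] [-0.     0.714  0.7   -0.   ]
```

Cork 1 is centred within about 1 mm. Grip slab 2.

Request:
{"api": "apply_moves", "payload": {
  "targets": [
    [72, [0, 0.5, -40], [0, 0, 0]],
    [72, [0, 0.5, -70], [0, 0, 0]],
    [72, [0, 0.5, -82.5], [0, 0, 0]],
    [72, [0, 0.5, -82.5], [0, 0, 0]],
    [72, [0, 0.5, -82.5], [0, 0, 0]],
    [50, [0, 0.5, -82.5], [0, 0, 0]],
    [50, [0, 0.5, -82.5], [0, 0, 0]],
    [50, [0, 0.5, -82.5], [0, 0, 0]],
    [50, [0, 0.5, -82.5], [0, 0, 0]],
    [50, [0, 0.5, -82.5], [0, 0, 0]]
  ],
  "squeeze": 80
}}

```text
time_s: 20.9
eef_pos: [553.0, 239.2, 0.7]
ee_rot: [0.001, 0.713, 0.701, 0.001]
force: [-1.6, -1.7, 6.7]
grip_width: 0.675
grip_force: 86.3
```

Request:
{"api": "apply_moves", "payload": {
  "targets": [
    [50, [0, 0, 40], [0, 0, 0]],
    [50, [0, 0, 80], [0, 0, 0]],
    [50, [-7, -46, 80], [0, 0, -1]],
    [50, [-14, -92, 80], [0, 0, -2]],
    [50, [-21, -138, 80], [0, 0, -3]],
    [50, [-28, -184, 80], [0, 0, -3.8]],
    [50, [-33, -230.5, 80], [0, 0, -3.8]],
    [50, [-33, -230.5, 60], [0, 0, -3.8]],
    [50, [-33, -230.5, 53], [0, 0, -3.8]],
    [50, [-33, -230.5, 53], [0, 0, -3.8]],
    [50, [-33, -230.5, 53], [0, 0, -3.8]],
    [50, [-33, -230.5, 53], [0, 0, -3.8]]
  ]
}}

```text
time_s: 22.1
eef_pos: [519.3, 9.3, 52.0]
ee_rot: [0.001, 0.736, 0.677, 0.0]
force: [0.7, 0.1, -2.5]
grip_width: 0.673
grip_force: 87.3
```

Request:
{"api": "apply_moves", "payload": {
  "targets": [
    [50, [0.2, -0.5, -3], [0, 0, 0]],
    [50, [0.2, -0.5, -5.5], [0, 0, 0]],
    [50, [0.2, -0.5, -5.5], [0, 0, 0]],
    [50, [0.2, -0.5, -5.5], [0, 0, 0]]
  ]
}}

```text
time_s: 22.5
eef_pos: [519.2, 8.2, 45.8]
ee_rot: [0.0, 0.736, 0.677, 0.0]
force: [0.8, 0.6, -0.4]
grip_width: 0.674
grip_force: 87.4
```

Request:
{"api": "apply_moves", "payload": {
  "targets": [
    [50, [0, 0, -0.5], [0, 0, 0]],
    [72, [0, 0, -0.5], [0, 0, 0]],
    [72, [0, 0, -0.5], [0, 0, 0]],
    [72, [0, 0, -0.5], [0, 0, 0]],
    [72, [0, 0, 25], [0, 0, 0]],
    [72, [0, 0, 50], [0, 0, 0]],
    [72, [28, 32, 50], [0, 0, 5]],
    [72, [56, 64, 50], [0, 0, 10]],
    [72, [84, 96, 50], [0, 0, 16.2]],
    [72, [112, 128, 50], [0, 0, 16.2]],
    [72, [140.5, 160.2, 50], [0, 0, 16.2]],
    [72, [140.5, 160.2, 20], [0, 0, 16.2]],
    [70, [140.5, 160.2, 0], [0, 0, 16.2]],
    [70, [140.5, 160.2, 0], [0, 0, 16.2]],
    [70, [140.5, 160.2, 0], [0, 0, 16.2]]
  ]
}}

```text
time_s: 24.0
eef_pos: [659.8, 168.2, 46.4]
ee_rot: [0.0, 0.634, 0.774, 0.0]
force: [1.2, 0.4, 1.6]
grip_width: 0.819
grip_force: 0.0
```

```bash
python3 - <<'E'
from h import *
for n in("scene","top"):
    p,d=capture(n);pile(n,p,59,236);cv2.imwrite(f"pics/p{n}.png",p)
    m=masks(p)
    for c in blobs(m["pale"],60,700):
        w=rect(n,c,6)
        if 380<w[0]<720 and abs(w[1])<450: print(n,w)
s=ctrl.sense();print(s["eef_pos"].round(1),s["ee_rot"].round(3))
E
```

```text
scene pile [517.7 -13.   70.   61.7  84.8]
scene [ 670.4 -128.5  106.4   58.7   88.5]
top pile [518.    8.6 112.   61.4  85.3]
top [ 667.8 -128.2  106.4   59.7   89.4]
[660.4 168.2  47.6] [0.001 0.634 0.774 0.001]
```

Request:
{"api": "apply_moves", "payload": {
  "targets": [
    [68, [0, 0.3, -30], [0, 0, 0]],
    [68, [0, 0.3, -45], [0, 0, 0]],
    [68, [0, 0.3, -47], [0, 0, 0]],
    [68, [0, 0.3, -47], [0, 0, 0]],
    [68, [0, 0.3, -47], [0, 0, 0]]
  ]
}}

```text
time_s: 24.6
eef_pos: [660.3, 168.6, 0.2]
ee_rot: [0.001, 0.634, 0.774, 0.001]
force: [-0.6, 0.1, -0.0]
grip_width: 0.797
grip_force: 0.0
```

Request:
{"api": "apply_moves", "payload": {
  "targets": [
    [68, [0, 0, -2], [0, 0, 0]],
    [68, [0, 0, -3.8], [0, 0, 0]],
    [68, [0, 0, -3.8], [0, 0, 0]],
    [48, [0, 0, -3.8], [0, 0, 0]],
    [48, [0, 0, -3.8], [0, 0, 0]],
    [48, [0, 0, -3.8], [0, 0, 0]],
    [48, [0, 0, -3.8], [0, 0, 0]],
    [48, [0, 0, -3.8], [0, 0, 0]]
  ],
  "squeeze": 40
}}

```text
time_s: 25.4
eef_pos: [660.4, 168.7, -3.7]
ee_rot: [0.001, 0.634, 0.774, 0.001]
force: [0.3, 1.0, 7.1]
grip_width: 0.638
grip_force: 46.2
```

Request:
{"api": "apply_moves", "payload": {
  "targets": [
    [48, [0, 0, 40], [0, 0, 0]],
    [48, [0, 0, 85], [0, 0, 0]],
    [48, [-28, -32, 85], [0, 0, -5]],
    [48, [-56, -64, 85], [0, 0, -10]],
    [48, [-84, -96, 85], [0, 0, -16.2]],
    [48, [-112, -128, 85], [0, 0, -16.2]],
    [48, [-141, -160, 85], [0, 0, -16.2]],
    [48, [-141, -160, 75], [0, 0, -16.2]],
    [48, [-141, -160, 66], [0, 0, -16.2]],
    [48, [-141, -160, 66], [0, 0, -16.2]],
    [48, [-141, -160, 66], [0, 0, -16.2]]
  ]
}}

```text
time_s: 26.5
eef_pos: [519.0, 9.3, 60.7]
ee_rot: [-0.0, 0.736, 0.677, -0.0]
force: [0.8, -0.8, -0.3]
grip_width: 0.638
grip_force: 42.8
```

Request:
{"api": "apply_moves", "payload": {
  "targets": [
    [48, [0.3, -0.5, -3], [0, 0, 0]],
    [48, [0.3, -0.5, -5.2], [0, 0, 0]],
    [48, [0.3, -0.5, -5.2], [0, 0, 0]],
    [48, [0.3, -0.5, -5.2], [0, 0, 0]],
    [72, [0.3, -0.5, -5.2], [0, 0, 0]],
    [72, [0.3, -0.5, -5.2], [0, 0, 0]],
    [72, [0.3, -0.5, -5.2], [0, 0, 0]],
    [72, [0.3, -0.5, 20], [0, 0, 0]],
    [72, [0.3, -0.5, 40], [0, 0, 0]],
    [72, [2, 47, 40], [0, 0, 4]],
    [72, [3, 94, 40], [0, 0, 8]],
    [72, [4, 141, 40], [0, 0, 12]],
    [72, [5, 188, 40], [0, 0, 16.3]],
    [72, [6, 235, 30], [0, 0, 16.3]],
    [72, [8, 282, 20], [0, 0, 16.3]],
    [72, [9, 329, 10], [0, 0, 16.3]],
    [72, [10.4, 380, 0], [0, 0, 16.3]],
    [72, [10.4, 380, 0], [0, 0, 16.3]],
    [72, [10.4, 380, 0], [0, 0, 16.3]]
  ]
}}

```text
time_s: 28.4
eef_pos: [528.4, 389.2, 60.3]
ee_rot: [-0.0, 0.632, 0.775, -0.001]
force: [-0.6, -1.0, 0.3]
grip_width: 0.84
grip_force: 0.0
```

```bash
python3 -c "
from h import *
cork(65)"
```

```text
scene cork 65 [ 642.  -445.   162.7   54.5   59.7]
scene cork 65 [ 446.7 -356.9  105.    18.4   43.1]
scene pale 65 [ 692.1 -104.3  101.3   55.9   88.5]
scene pale 65 [521.3   8.9 106.   59.8  85.1]
scene white 14 [698.4 297.6  96.1  95.6 -27.1]
scene white 14 [532.  390.2 110.8  64.3 -77.8]
scene white 65 [716.1 301.   92.1  91.6 -27.1]
scene white 65 [556.6 389.7 106.2  61.6 -77.8]
top cork 65 [ 425.4 -368.3   76.4   19.7   40.9]
top cork 65 [519.4  10.   94.6  50.5  85. ]
top cork 65 [ 446.7 -401.1  184.7  132.5  -38.7]
top cork 65 [ 655.  -122.6  108.    62.6   89.4]
top cork 65 [ 644.1 -442.4  103.6   57.5  -48.9]
top pale 65 [518.4   9.6 110.6  61.5  85.2]
top pale 65 [ 654.5 -122.4  103.5   57.8   89.4]
top white 65 [576.4 448.   96.1  32.2 -63.7]
[529.3 387.6  61.3] [ 0.     0.633  0.774 -0.   ]
```

Cork 2 is centred. Grip slab 3.

Request:
{"api": "apply_moves", "payload": {
  "targets": [
    [72, [0.5, 1, -40], [0, 0, 0]],
    [72, [0.5, 1, -60], [0, 0, 0]],
    [72, [0.5, 1, -62.5], [0, 0, 0]],
    [72, [0.5, 1, -62.5], [0, 0, 0]],
    [72, [0.5, 1, -62.5], [0, 0, 0]]
  ]
}}

```text
time_s: 29.0
eef_pos: [530.6, 389.5, 0.4]
ee_rot: [0.001, 0.633, 0.774, 0.001]
force: [0.7, 0.4, 0.4]
grip_width: 0.843
grip_force: 0.0
```

Request:
{"api": "apply_moves", "payload": {
  "targets": [
    [72, [-0.5, 0, -1.5], [0, 0, 0]],
    [72, [-0.5, -0.2, -1.5], [0, 0, 0]],
    [50, [-0.5, -0.2, -1.5], [0, 0, 0]],
    [50, [-0.5, -0.2, -1.5], [0, 0, 0]],
    [50, [-0.5, -0.2, -1.5], [0, 0, 0]],
    [50, [-0.5, -0.2, -1.5], [0, 0, 0]],
    [50, [-0.5, -0.2, -1.5], [0, 0, 0]]
  ],
  "squeeze": 80
}}

```text
time_s: 29.7
eef_pos: [529.4, 389.7, -1.9]
ee_rot: [0.0, 0.633, 0.774, 0.001]
force: [-0.5, -0.3, 6.9]
grip_width: 0.676
grip_force: 86.7
```

Request:
{"api": "apply_moves", "payload": {
  "targets": [
    [50, [0, 0, 45], [0, 0, 0]],
    [50, [0, 0, 90], [0, 0, 0]],
    [50, [-2, -47, 90], [0, 0, -4]],
    [50, [-3, -94, 90], [0, 0, -8]],
    [50, [-4, -141, 90], [0, 0, -12]],
    [50, [-5, -188, 90], [0, 0, -16.3]],
    [50, [-6, -235, 90], [0, 0, -16.3]],
    [50, [-8, -282, 90], [0, 0, -16.3]],
    [50, [-9, -329, 90], [0, 0, -16.3]],
    [50, [-10, -376, 90], [0, 0, -16.3]],
    [50, [-10, -381, 90], [0, 0, -16.3]],
    [50, [-10, -381, 75], [0, 0, -16.3]],
    [50, [-10, -381, 73], [0, 0, -16.3]],
    [50, [-10, -381, 73], [0, 0, -16.3]],
    [50, [-10, -381, 73], [0, 0, -16.3]]
  ]
}}

```text
time_s: 31.2
eef_pos: [519.1, 9.0, 70.4]
ee_rot: [0.0, 0.736, 0.677, 0.0]
force: [0.1, -0.5, -1.1]
grip_width: 0.675
grip_force: 87.1
```

Request:
{"api": "apply_moves", "payload": {
  "targets": [
    [50, [0.3, -0.2, -4], [0, 0, 0]],
    [50, [0.3, -0.2, -7], [0, 0, 0]],
    [50, [0.3, -0.2, -7.2], [0, 0, 0]],
    [50, [0.3, -0.2, -7.2], [0, 0, 0]],
    [72, [0.3, -0.2, -7.2], [0, 0, 0]],
    [72, [0.3, -0.2, -7.2], [0, 0, 0]],
    [72, [0.3, -0.2, -7.2], [0, 0, 0]],
    [72, [0, 0, 20], [0, 0, 0]],
    [72, [0, 0, 60], [0, 0, 0]],
    [40, [0, 50, 80], [0, 0, 8]],
    [40, [0, 100, 80], [0, 0, 16]],
    [40, [0, 150, 80], [0, 0, 24]],
    [40, [-20, 195, 80], [0, 0, 32]],
    [40, [-20, 195, 80], [0, 0, 40]],
    [40, [-20, 195, 80], [0, 0, 40]]
  ]
}}

```text
time_s: 32.7
eef_pos: [498.5, 204.6, 149.9]
ee_rot: [0.0, 0.459, 0.889, -0.0]
force: [-0.6, 0.4, 1.0]
grip_width: 0.467
grip_force: 0.0
```

```bash
python3 - <<'E'
from h import *
ims=[]
for n in("scene","top"):
    p,d=capture(n);pile(n,p,79,236);cv2.imwrite(f"pics/q{n}.png",p)
    # white line on knob
    q=cv2.cvtColor(up(p),cv2.COLOR_BGR2GRAY)
    th=cv2.morphologyEx(q,cv2.MORPH_TOPHAT,np.ones((25,25)))
    c=(188,182) if n=="scene" else (0,0)
    for t in (35,60):
      for b in blobs(th>t,.5,60):
        w=plane(n,pix(b).mean(0),69)[0]
        if abs(w[0]-504)<35 and abs(w[1]+166)<35:print(n,t,"line",w[:2].round(1),pix(b).mean(0).round(1),rect(n,b,69))
b=cv2.imread("pics/qscene.png")[130:260,160:320];a=cv2.imread("pics/qtop.png")[160:220,220:320]
cv2.imwrite("pics/c7.png",np.hstack([cv2.resize(b,(400,325),interpolation=2),cv2.resize(a,(400,325),interpolation=2)]))
s=ctrl.sense();print(s["eef_pos"].round(1),s["ee_rot"].round(3),s["joints"].round(2))
E
```

```text
scene pile [519.7   7.3 111.9  61.9  85.4]
scene 35 line [ 500.  -162.3] [199.5 176.7] [ 499.5 -162.4    7.2    6.7   32.3]
scene 35 line [ 481.1 -143.7] [206.2 175.1] [ 480.8 -144.1   13.2   11.6   31.7]
scene 35 line [ 513.4 -194.9] [190.4 175.9] [ 513.1 -192.9   52.2   32.6   -7.8]
scene 60 line [ 499.7 -161.7] [199.6 176.8] [ 499.7 -161.7    4.1    3.5  -61.4]
scene 60 line [ 481.6 -143.7] [206.1 175.2] [ 481.4 -144.1    7.1    7.    28.6]
scene 60 line [ 512.7 -195.9] [190.3 175.7] [ 513.9 -199.5   34.8   33.6  -38.4]
top pile [519.4   8.6 111.5  63.4  85.2]
top 35 line [ 491.6 -160. ] [297. 191.] [ 491.7 -160.3   18.1   10.3  -34.7]
top 60 line [ 490.5 -159.4] [296.8 191.3] [ 490.4 -159.2    9.5    6.5   -1.5]
[499.2 202.9 149.9] [ 0.     0.462  0.887 -0.   ] [ 0.17  0.42  1.57 -0.    1.15 -0.44]
```

View pics/c7.png

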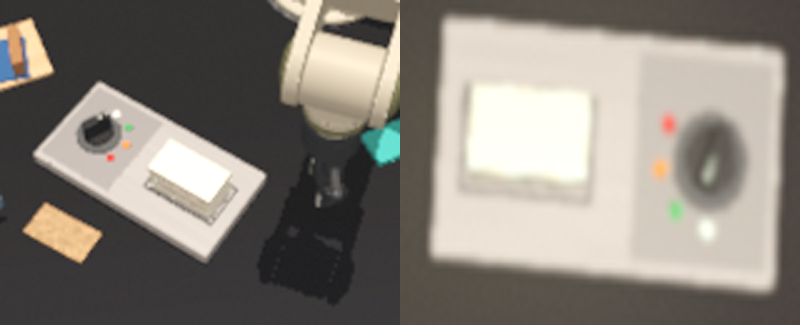

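Pile complete, square at (519.5, 8). Zoom in on the dial to find its angle.

```bash
python3 - <<'E'
import cv2,numpy as np
b=cv2.imread("pics/qscene.png")[165:201,180:216];a=cv2.imread("pics/qtop.png")[172:208,279:315]
f=lambda i:cv2.convertScaleAbs(cv2.resize(i,(396,396),interpolation=2),alpha=1.2)
cv2.imwrite("pics/c8.png",np.hstack([f(b),f(a)]))
E
```

```text
(no output)
```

View pics/c8.png

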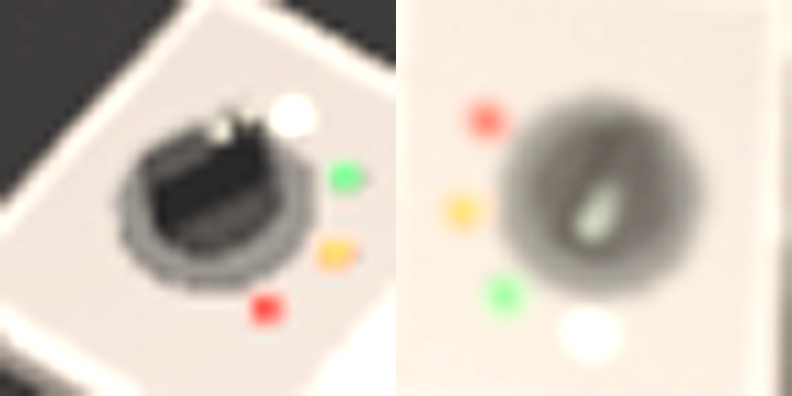

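```bash
python3 - <<'E'
from h import *
def d(n,a,b,z,off):
    P=[plane(n,np.array(q)/11-.5+np.array(off),z)[0] for q in(a,b)]
    v=P[1]-P[0];print(n,P[0][:2].round(1),P[1][:2].round(1),"ang",np.degrees(np.arctan2(v[1],v[0])).round(1),"theta",np.radians(175.1-np.degrees(np.arctan2(v[1],v[0]))).round(2))
so=(180,165);to=(279,172)
d("scene",(152,190),(262,143),69,so);d("scene",(145,165),(235,118),69,so);d("scene",(165,230),(270,185),39,so)
d("top",(612-396,188),(592-396,232),69,to);d("top",(625-396,135),(592-396,232),69,to)
# principal axis of bright line, weighted
p=cv2.imread("pics/qtop.png");g=up(cv2.cvtColor(p,cv2.COLOR_BGR2GRAY)).astype(float)
y,x=np.mgrid[186*4:196*4,291*4:302*4];w=g[186*4:196*4,291*4:302*4];w=np.clip(w-130,0,None)
P=plane("top",np.c_[x.ravel(),y.ravel()]/4-.375,69)[:,:2];w=w.ravel();m=(P*w[:,None]).sum(0)/w.sum();C=(P-m).T@((P-m)*w[:,None])
e,v=np.linalg.eigh(C);print(m,np.degrees(np.arctan2(v[1,1],v[0,1]))%180,e/w.sum())
E
```

```text
scene [ 531.  -170.4] [ 495.9 -147.4] ang 146.8 theta 0.49
scene [ 523.3 -178.2] [ 491.4 -161.3] ang 152.2 theta 0.4
scene [ 528.  -171.1] [ 493.9 -148.7] ang 146.7 theta 0.5
top [ 500.8 -164.6] [ 485.8 -157.5] ang 154.4 theta 0.36
top [ 518.9 -169.6] [ 485.8 -157.5] ang 159.9 theta 0.26
[ 488.90327449 -156.14016488] 121.64935974158118 [12.57386439 87.70352373]
```

Request:
{"api": "apply_moves", "payload": {
  "targets": [
    [40, [0, -45, 10], [0, 0, 8]],
    [40, [1, -90, 10], [0, 0, 16]],
    [40, [2, -135, 10], [0, 0, 24]],
    [40, [3, -180, 10], [0, 0, 27.2]],
    [40, [4, -225, 10], [0, 0, 27.2]],
    [40, [5, -270, 10], [0, 0, 27.2]],
    [40, [5, -315, 10], [0, 0, 27.2]],
    [40, [5, -360, 10], [0, 0, 27.2]],
    [40, [5, -370, 0], [0, 0, 27.2]],
    [40, [5, -370, -40], [0, 0, 27.2]],
    [40, [5, -370, -60], [0, 0, 27.2]],
    [40, [5, -370, -60], [0, 0, 27.2]],
    [40, [5, -370, -60], [0, 0, 27.2]]
  ],
  "squeeze": 40
}}

```text
time_s: 34.1
eef_pos: [504.1, -166.9, 90.5]
ee_rot: [0.0, 0.24, 0.971, -0.0]
force: [-0.3, 0.1, 1.2]
grip_width: 0.467
grip_force: 0.0
```

Request:
{"api": "apply_moves", "payload": {
  "targets": [
    [40, [0, 0.3, -25], [0, 0, 0]],
    [40, [0, 0.3, -40], [0, 0, 0]],
    [40, [0, 0.3, -46], [0, 0, 0]],
    [40, [0, 0.3, -46], [0, 0, 0]],
    [5, [0, 0.3, -46], [0, 0, 0]],
    [5, [0, 0.3, -46], [0, 0, 0]],
    [5, [0, 0.3, -46], [0, 0, 0]],
    [5, [0, 0.3, -46], [0, 0, 0]],
    [5, [0, 0.3, -46], [0, 0, 0]]
  ]
}}

```text
time_s: 35.0
eef_pos: [504.5, -166.6, 45.2]
ee_rot: [0.001, 0.239, 0.971, -0.0]
force: [-1.9, 0.6, 6.0]
grip_width: 0.156
grip_force: 41.4
```

Request:
{"api": "apply_moves", "payload": {
  "targets": [
    [5, [0, 0, 0], [0, 0, -7]],
    [5, [0, 0, 0], [0, 0, -14]],
    [5, [0, 0, 0], [0, 0, -21]],
    [5, [0, 0, 0], [0, 0, -28]],
    [5, [0, 0, 0], [0, 0, -35]],
    [5, [0, 0, 0], [0, 0, -42]],
    [5, [0, 0, 0], [0, 0, -49]],
    [5, [0, 0, 0], [0, 0, -55]],
    [5, [0, 0, 0], [0, 0, -57.3]],
    [5, [0, 0, 0], [0, 0, -57.3]],
    [5, [0, 0, 0], [0, 0, -57.3]]
  ]
}}

```text
time_s: 36.1
eef_pos: [503.7, -167.1, 45.2]
ee_rot: [0.0, 0.675, 0.738, -0.001]
force: [-6.6, -2.4, 9.4]
grip_width: 0.156
grip_force: 41.8
```

```bash
python3 -c "
from rig import ctrl
s=ctrl.sense();print(s['ee_rot'],s['wrist_torque'],s['force'],s['grip_width'])"
```

```text
[ 3.98397030e-04  6.75154535e-01  7.37675942e-01 -6.32045640e-04] [-0.46660507  1.15525724 -0.02358808] [-6.58433756 -2.39473381  9.39549446] 0.15554774144808461
```

Request:
{"api": "apply_moves", "payload": {
  "targets": [
    [40, [0, 0, 0], [0, 0, -57.3]],
    [40, [0, 0, 0], [0, 0, 0]],
    [40, [0, 0, 0], [0, 0, 0]],
    [40, [0, 0, 0], [0, 0, 0]],
    [40, [0, 0, 30], [0, 0, 0]],
    [40, [0, 0, 80], [0, 0, 0]],
    [40, [-40, 0, 110], [0, 0, 0]],
    [40, [-80, 0, 150], [0, 0, 0]],
    [40, [-120, 0, 180], [0, 0, 0]],
    [40, [-150, 40, 180], [0, 0, 0]],
    [40, [-160, 90, 180], [0, 0, 0]],
    [40, [-160, 140, 180], [0, 0, 0]],
    [40, [-160, 190, 180], [0, 0, 0]],
    [40, [-160, 240, 180], [0, 0, 0]],
    [40, [-160, 290, 180], [0, 0, 0]],
    [40, [-160, 340, 180], [0, 0, 0]],
    [40, [-160, 390, 180], [0, 0, 0]],
    [40, [-160, 420, 180], [0, 0, 0]],
    [40, [-160, 420, 180], [0, 0, 0]]
  ]
}}

```text
time_s: 38.0
eef_pos: [343.3, 256.6, 223.9]
ee_rot: [-0.0, 0.674, 0.738, 0.0]
force: [-1.0, -0.1, -0.5]
grip_width: 0.469
grip_force: 0.0
```

My first row there carried a stray turn while the fingers were still opening, so the dial may have moved. Check it.

```bash
python3 - <<'E'
from h import *
for n in("scene","top"):
    p,d=capture(n);cv2.imwrite(f"pics/r{n}.png",p);pile(n,p,79,236)
b=cv2.imread("pics/rscene.png")[165:201,180:216];a=cv2.imread("pics/rtop.png")[172:208,279:315]
f=lambda i:cv2.convertScaleAbs(cv2.resize(i,(396,396),interpolation=2),alpha=1.2)
cv2.imwrite("pics/c9.png",np.hstack([f(b),f(a)]))
E
```

```text
scene pile [519.2   6.8 114.   63.6  85.4]
top pile [519.6   8.5 111.7  64.3  85.2]
```

View pics/c9.png

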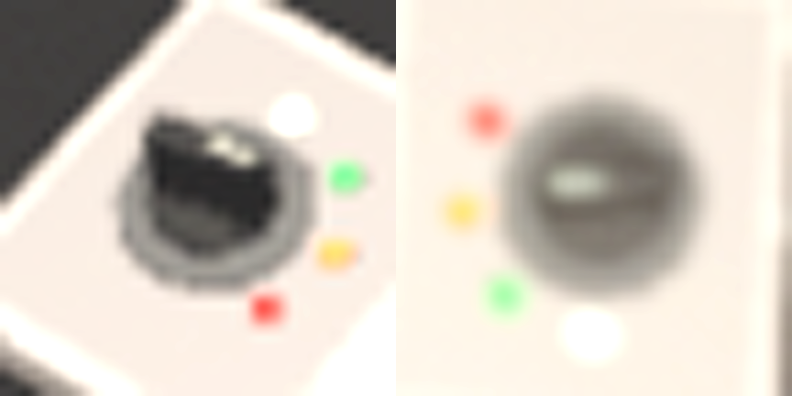

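Dial was turned slightly past the mark (line points along world +y; the dot is at 94.9°). Regrip at the right yaw, which will bring it back.

Request:
{"api": "apply_moves", "payload": {
  "targets": [
    [40, [0, -48, 0], [0, 0, 0]],
    [40, [0, -96, 0], [0, 0, 0]],
    [40, [0, -144, 0], [0, 0, 0]],
    [40, [0, -192, 0], [0, 0, 0]],
    [40, [0, -240, 0], [0, 0, 0]],
    [40, [0, -288, 0], [0, 0, 0]],
    [40, [0, -336, 0], [0, 0, 0]],
    [40, [0, -384, 0], [0, 0, 0]],
    [40, [30, -420, 0], [0, 0, 0]],
    [40, [70, -423, -20], [0, 0, 0]],
    [40, [110, -423, -50], [0, 0, 0]],
    [40, [150, -423, -80], [0, 0, 0]],
    [40, [160.5, -423, -120], [0, 0, -0.2]],
    [40, [160.5, -423, -140], [0, 0, -0.2]],
    [40, [160.5, -423, -140], [0, 0, -0.2]],
    [40, [160.5, -423, -140], [0, 0, -0.2]]
  ]
}}

```text
time_s: 39.7
eef_pos: [504.1, -170.4, 85.1]
ee_rot: [0.0, 0.677, 0.736, 0.0]
force: [-0.2, -0.0, 0.1]
grip_width: 0.463
grip_force: 0.0
```

Request:
{"api": "apply_moves", "payload": {
  "targets": [
    [40, [0, 3.5, 0], [0, 0, 0]],
    [40, [0, 3.5, -20], [0, 0, 0]],
    [40, [0, 3.5, -36], [0, 0, 0]],
    [40, [0, 3.5, -40], [0, 0, 0]],
    [40, [0, 3.5, -40], [0, 0, 0]],
    [5, [0, 3.5, -40], [0, 0, 0]],
    [5, [0, 3.5, -40], [0, 0, 0]],
    [5, [0, 3.5, -40], [0, 0, 0]],
    [5, [0, 3.5, -40], [0, 0, 0]],
    [5, [0, 3.5, -40], [0, 0, 0]]
  ]
}}

```text
time_s: 40.7
eef_pos: [503.8, -166.2, 45.3]
ee_rot: [-0.0, 0.676, 0.737, -0.001]
force: [-9.4, -0.4, 10.7]
grip_width: 0.153
grip_force: 39.8
```

```bash
python3 -c "
from rig import ctrl
s=ctrl.sense();print(s['ee_rot'],s['wrist_torque'],s['force'],s['grip_width'],s['eef_pos'])"
```

```text
[-2.23824620e-04  6.76289421e-01  7.36635610e-01 -7.39633434e-04] [-0.14153368  1.36897941  0.06016978] [-9.42739902 -0.42479147 10.71182945] 0.15347665248043724 [ 503.83846587 -166.17881907   45.31938951]
```

Request:
{"api": "apply_moves", "payload": {
  "targets": [
    [40, [0, 0, 0], [0, 0, 0]],
    [40, [0, 0, 0], [0, 0, 0]],
    [40, [0, 0, 0], [0, 0, 0]],
    [40, [0, 0, 0], [0, 0, 0]],
    [40, [0, 0, 30], [0, 0, 0]],
    [40, [0, 0, 80], [0, 0, 0]],
    [40, [-40, 0, 110], [0, 0, 0]],
    [40, [-80, 0, 150], [0, 0, 0]],
    [40, [-120, 0, 180], [0, 0, 0]],
    [40, [-150, 40, 180], [0, 0, 0]],
    [40, [-160, 90, 180], [0, 0, 0]],
    [40, [-160, 140, 180], [0, 0, 0]],
    [40, [-160, 190, 180], [0, 0, 0]],
    [40, [-160, 240, 180], [0, 0, 0]],
    [40, [-160, 290, 180], [0, 0, 0]],
    [40, [-160, 340, 180], [0, 0, 0]],
    [40, [-160, 390, 180], [0, 0, 0]],
    [40, [-160, 420, 180], [0, 0, 0]],
    [40, [-160, 420, 180], [0, 0, 0]]
  ]
}}

```text
time_s: 42.6
eef_pos: [343.8, 257.2, 223.8]
ee_rot: [-0.0, 0.675, 0.738, 0.0]
force: [-0.9, -0.1, -1.3]
grip_width: 0.47
grip_force: 0.0
```

```bash
python3 - <<'E'
from h import *
for n in("scene","top"):
    p,d=capture(n);cv2.imwrite(f"pics/u{n}.png",p);pile(n,p,79,236)
    for c in blobs(masks(p)["grip"],30,500):
        w=rect(n,c,48)
        if abs(w[1]+390)<30: print(n,"grip",w)
b=cv2.imread("pics/uscene.png")[165:201,180:216];a=cv2.imread("pics/utop.png")[172:208,279:315]
f=lambda i:cv2.convertScaleAbs(cv2.resize(i,(300,300),interpolation=2),alpha=1.2)
o=cv2.resize(cv2.imread("pics/uscene.png")[120:280,90:410],(600,300),interpolation=2)
cv2.imwrite("pics/c10.png",np.vstack([np.hstack([f(b),f(a)]),o]))
E
```

```text
scene pile [519.2   6.9 113.9  63.6  85.4]
scene grip [ 439.3 -366.    99.7   16.2   42.3]
top pile [519.7   8.5 111.7  64.3  85.3]
top grip [ 427.1 -372.2   75.8   19.    40.6]
```

View pics/c10.png

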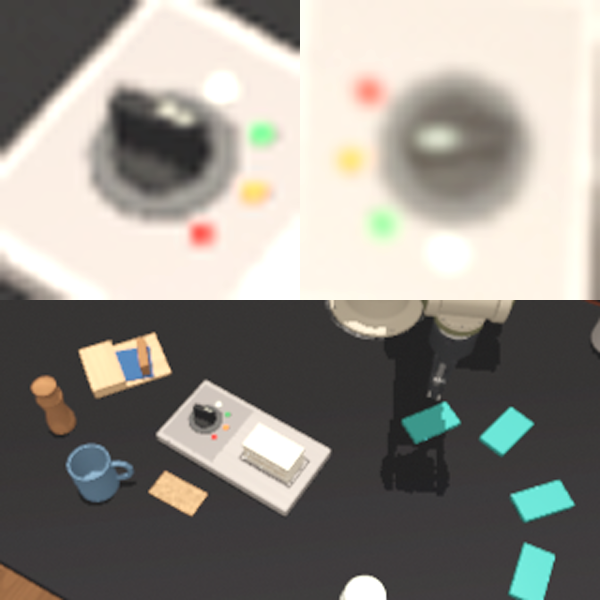

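Dial is right, but the scraper has been knocked: its grip moved ~20 mm and turned ~10°, still partly in the slot. Go back, draw it out, straighten it and re-home it.

Request:
{"api": "apply_moves", "payload": {
  "targets": [
    [40, [0, -45, 0], [0, 0, 0]],
    [40, [0, -90, 0], [0, 0, -5]],
    [40, [0, -135, 0], [0, 0, -10]],
    [40, [0, -180, 0], [0, 0, -15]],
    [40, [0, -225, 0], [0, 0, -20]],
    [40, [0, -270, 0], [0, 0, -25]],
    [40, [0, -315, 0], [0, 0, -30]],
    [40, [0, -360, 0], [0, 0, -35]],
    [40, [0, -405, 0], [0, 0, -40]],
    [40, [10, -450, 0], [0, 0, -45]],
    [40, [30, -495, -30], [0, 0, -50]],
    [40, [50, -540, -60], [0, 0, -54.6]],
    [40, [70, -585, -90], [0, 0, -54.6]],
    [36, [86, -627, -110], [0, 0, -54.6]],
    [36, [86, -630, -120], [0, 0, -54.6]],
    [36, [86, -630, -120], [0, 0, -54.6]],
    [36, [86, -630, -120], [0, 0, -54.6]]
  ],
  "squeeze": 80
}}

```text
time_s: 44.4
eef_pos: [429.2, -376.3, 104.0]
ee_rot: [-0.0, 0.939, 0.343, -0.0]
force: [-0.3, 0.5, 0.4]
grip_width: 0.421
grip_force: 0.0
```

```bash
python3 - <<'E'
from h import *
s=ctrl.sense();print(s["eef_pos"],s["ee_rot"])
p,d=capture("scene");cv2.imwrite("pics/v.png",p)
for c in blobs(masks(p)["grip"],20,500):
    w=rect("scene",c,48)
    if abs(w[1]+390)<60: print("grip",w)
cv2.imwrite("pics/c11.png",cv2.resize(p[110:190,110:220],(715,520),interpolation=2))
E
```

```text
[ 429.23323237 -376.29961345  103.95625194] [-4.91561333e-04  9.39236834e-01  3.43269438e-01 -1.45846942e-04]
grip [ 439.2 -366.4   99.    16.7   41.8]
```

View pics/c11.png

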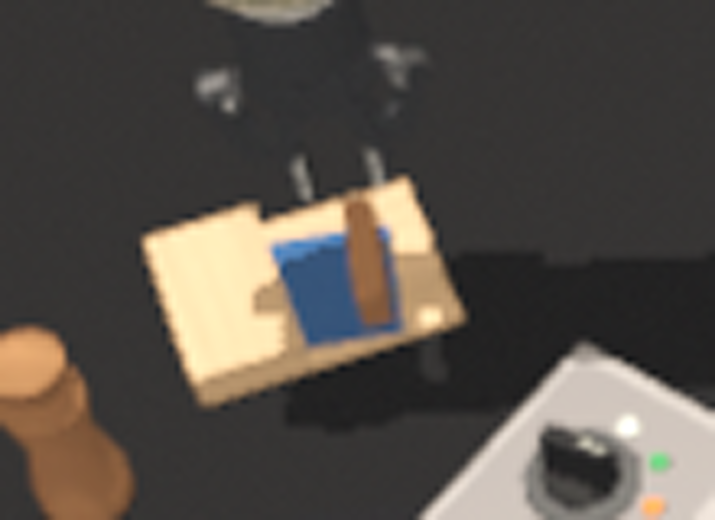

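Request:
{"api": "apply_moves", "payload": {
  "targets": [
    [36, [1, 3, -30], [0, 0, 0]],
    [36, [1, 3, -60], [0, 0, 0]],
    [36, [1, 3, -78], [0, 0, 0]],
    [36, [1, 3, -82], [0, 0, 0]],
    [36, [1, 3, -82], [0, 0, 0]],
    [0, [1, 3, -82], [0, 0, 0]],
    [0, [1, 3, -82], [0, 0, 0]],
    [0, [1, 3, -82], [0, 0, 0]],
    [0, [1, 3, -82], [0, 0, 0]],
    [0, [1, 3, -82], [0, 0, 0]]
  ]
}}

```text
time_s: 45.45
eef_pos: [432.0, -373.3, 24.0]
ee_rot: [0.001, 0.939, 0.345, 0.0]
force: [-1.0, 2.1, 6.1]
grip_width: 0.215
grip_force: 79.1
```

Request:
{"api": "apply_moves", "payload": {
  "targets": [
    [0, [0, 0, 1.5], [0, 0, 0]],
    [0, [-7.7, 6.4, 1.5], [0, 0, 0]],
    [0, [-15.4, 12.7, 1.5], [0, 0, 0]],
    [0, [-23.1, 19.1, 1.5], [0, 0, 0]],
    [0, [-30.9, 25.4, 1.5], [0, 0, 0]],
    [0, [-38.6, 31.8, 1.5], [0, 0, 0]],
    [0, [-46.3, 38.2, 1.5], [0, 0, 0]],
    [0, [-54, 44.5, 1.5], [0, 0, 0]],
    [0, [-54, 44.5, 1.5], [0, 0, 0]]
  ]
}}

```text
time_s: 46.35
eef_pos: [377.1, -328.0, 24.1]
ee_rot: [0.0, 0.939, 0.344, 0.0]
force: [0.2, -0.4, -1.3]
grip_width: 0.216
grip_force: 78.7
```

Request:
{"api": "apply_moves", "payload": {
  "targets": [
    [0, [0, 0, 15], [0, 0, 0]],
    [0, [0, 0, 40], [0, 0, 0]],
    [0, [-11, -13.5, 53], [0, 0, 5]],
    [0, [-11, -13.5, 53], [0, 0, 10.2]],
    [0, [-11, -13.5, 53], [0, 0, 10.2]],
    [0, [-11, -13.5, 53], [0, 0, 10.2]]
  ]
}}

```text
time_s: 46.95
eef_pos: [366.6, -341.8, 76.5]
ee_rot: [-0.0, 0.905, 0.425, 0.0]
force: [-0.3, 0.4, -1.5]
grip_width: 0.217
grip_force: 78.8
```

```bash
python3 - <<'E'
from h import *
s=ctrl.sense();print(s["eef_pos"],s["ee_rot"],s["grip_width"])
T=s["eef_pos"];z=T[2]-16
ex=np.array([.7716,-.6361]);ey=np.array([.6361,.7716]);O=np.array([386,-358])
def rel(P,name):
    v=P[:2]-O;print(name,"x",(v@ex).round(1),"y",(v@ey).round(1))
rel(T,"tcp")
p,d=capture("scene");cv2.imwrite("pics/w.png",p)
for f,zz in(("scene2",68.3),("w",z+4)):
    p=cv2.imread(f"pics/{f}.png")
    for c in blobs(masks(p)["blue"],60,5000):
        w=rect("scene",c,zz)
        if w[1]<-200 and 300<w[0]<600:
            print(f,w);rel(w[:2],"centre")
            for q in pix(cv2.approxPolyDP(c,8,True)):rel(plane("scene",q,zz)[0],"corner")
E
```

```text
[ 366.62671373 -341.77303839   76.48294844] [-6.55798662e-05  9.05096885e-01  4.25205390e-01  1.23772479e-05] 0.21703187016598352
tcp x -25.3 y 0.2
scene2 [ 415.2 -380.9  101.2   90.1  -41.1]
centre x 37.1 y 0.9
corner x 85.4 y -41.8
corner x 82.5 y 40.1
corner x -11.6 y 47.1
corner x 4.6 y -33.0
w [ 410.5 -379.3   94.6   93.3  -38.1]
centre x 32.5 y -0.9
corner x -15.9 y 41.2
corner x -1.9 y -35.5
corner x 77.3 y -43.5
corner x 75.6 y 38.2
```

Request:
{"api": "apply_moves", "payload": {
  "targets": [
    [0, [1.4, 1.7, -25], [0, 0, 0]],
    [0, [1.4, 1.7, -45], [0, 0, 0]],
    [0, [1.4, 1.7, -50], [0, 0, 0]],
    [0, [1.4, 1.7, -50], [0, 0, 0]],
    [0, [9.1, -4.7, -50], [0, 0, 0]],
    [0, [16.8, -11, -50], [0, 0, 0]],
    [0, [24.5, -17.4, -50], [0, 0, 0]],
    [0, [32.3, -23.7, -50], [0, 0, 0]],
    [0, [40, -30.1, -50], [0, 0, 0]],
    [0, [40, -30.1, -50], [0, 0, 0]]
  ]
}}

```text
time_s: 48.0
eef_pos: [407.4, -372.9, 27.6]
ee_rot: [0.001, 0.905, 0.426, 0.0]
force: [-0.3, -0.1, -1.7]
grip_width: 0.216
grip_force: 78.7
```

Request:
{"api": "apply_moves", "payload": {
  "targets": [
    [0, [3.9, -3.2, -1], [0, 0, 0]],
    [0, [7.7, -6.4, -1], [0, 0, 0]],
    [0, [11.6, -9.5, -1], [0, 0, 0]],
    [0, [15.4, -12.7, -1.5], [0, 0, 0]],
    [0, [19.3, -15.9, -2], [0, 0, 0]],
    [0, [21.6, -17.8, -2], [0, 0, 0]],
    [0, [22.4, -18.4, -2], [0, 0, 0]],
    [0, [23.1, -19.1, -2], [0, 0, 0]],
    [0, [23.1, -19.1, -2], [0, 0, 0]]
  ]
}}

```text
time_s: 48.9
eef_pos: [429.6, -391.0, 24.5]
ee_rot: [-0.0, 0.905, 0.426, 0.0]
force: [-0.4, 0.0, -1.3]
grip_width: 0.216
grip_force: 78.7
```

Request:
{"api": "apply_moves", "payload": {
  "targets": [
    [0, [0.8, -0.6, 0], [0, 0, 0]],
    [0, [1.5, -1.3, -0.5], [0, 0, 0]],
    [0, [2.3, -1.9, -0.5], [0, 0, 0]],
    [0, [2.7, -2.2, -0.5], [0, 0, 0]],
    [0, [2.7, -2.2, -0.5], [0, 0, 0]]
  ]
}}

```text
time_s: 49.4
eef_pos: [431.0, -392.3, 24.0]
ee_rot: [-0.002, 0.904, 0.427, -0.001]
force: [-9.2, 6.3, 7.2]
grip_width: 0.218
grip_force: 79.9
```

Request:
{"api": "apply_moves", "payload": {
  "targets": [
    [0, [0.4, -0.3, -0.8], [0, 0, 0]],
    [0, [0.4, -0.3, -1], [0, 0, 0]],
    [0, [0.4, -0.3, -1], [0, 0, 0]],
    [32, [0.4, -0.3, -1], [0, 0, 0]],
    [32, [0.4, -0.3, -1], [0, 0, 0]],
    [32, [0.4, -0.3, -1], [0, 0, 0]],
    [32, [0, 0, 20], [0, 0, 0]],
    [32, [0, 0, 60], [0, 0, 0]],
    [32, [0, 0, 100], [0, 0, 0]],
    [32, [-30, 40, 130], [0, 0, 0]],
    [32, [-50, 85, 160], [0, 0, 0]],
    [32, [-60, 130, 180], [0, 0, 0]],
    [32, [-60, 178, 180], [0, 0, 0]],
    [32, [-60, 226, 180], [0, 0, 0]],
    [32, [-60, 274, 180], [0, 0, 0]],
    [32, [-60, 322, 180], [0, 0, 0]],
    [32, [-60, 370, 180], [0, 0, 0]],
    [32, [-60, 418, 180], [0, 0, 0]],
    [32, [-60, 466, 180], [0, 0, 0]],
    [32, [-60, 500, 180], [0, 0, 0]]
  ]
}}

```text
time_s: 51.4
eef_pos: [371.8, 109.5, 204.3]
ee_rot: [0.0, 0.904, 0.427, 0.001]
force: [0.8, -0.3, -0.3]
grip_width: 0.374
grip_force: 0.0
```

```bash
python3 - <<'E'
from h import *
for n in("scene","top"):
    p,d=capture(n);cv2.imwrite(f"pics/x{n}.png",p);pile(n,p,79,236)
    for c in blobs(masks(p)["grip"],30,500):
        w=rect(n,c,48)
        if abs(w[1]+390)<40 and w[0]<500: print(n,"grip",w)
a=cv2.imread("pics/xtop.png")[120:240,100:400];b=cv2.imread("pics/xscene.png")[120:240,90:390]
cv2.imwrite("pics/c12.png",np.vstack([cv2.resize(a,(720,288),interpolation=2),cv2.resize(b,(720,288),interpolation=2)]))
print(ctrl.sense()["eef_pos"])
E
```

```text
scene pile [519.2   6.8 114.   63.6  85.4]
scene grip [ 439.1 -388.8  104.3   21.3   48.2]
top pile [519.4   8.6 111.5  63.4  85.2]
top grip [ 425.6 -392.9   81.2   18.9   51. ]
[371.87411622 109.888741   204.13048846]
```

View pics/c12.png

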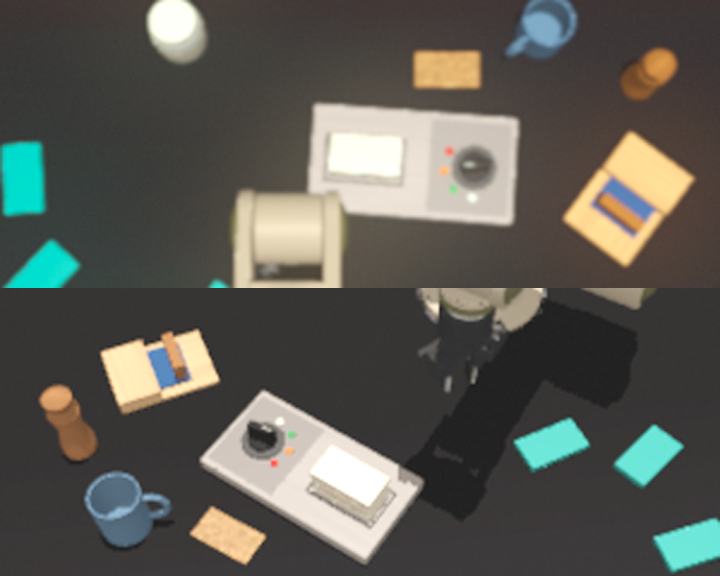

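Everything is in place: scraper home, pile square on the outline, dial bar aimed at the orange dot, leftover cork on the counter, bystanders untouched. Hand it in.

```bash
python3 -c "
from rig import ctrl
print(ctrl.finish_job())"
```

```text
the job is handed in; nothing more can be done
None
```

Job handed in at about 51 s: the scraper is home (re-seated after a knock), the three slabs are piled with two corks between them, and the dial is at orange after I corrected a stray turn that had taken it slightly past the mark.

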